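# Slide the flask, then the jar, into the free bay of the kitchen rack

### The arm

A 7-joint arm with a two-finger parallel gripper is mounted at the origin on the work surface. World frame = base frame: x ahead of the robot, y to its left, z up, the work surface at z = 0. Lengths are in m, angles in rad, forces in N, time in s.
With the tool pointing down it reaches from about 0.425 to 1.025 m from the base axis. Payload 3.6 kg.
Tool frame: the origin (TCP) lies on the centre line of the jaws, within the pads' length; the fingertips stand r.nose_length ahead of it and the grasp point (between the pads) lies 6 mm ahead of it (r.nose_length is the distance from the TCP to the fingertips, in m); z points along the fingers, y is the line along which they close (so a half turn about z gives the same grasp; the last joint's range is limited). The gripper opens to 85 mm and grips with 20 to 120 N. Pads are 22 mm wide; open, the fingers measure 114 mm over their backs; the gripper's body (76 mm by 85 mm) begins 54 mm behind the grasp point. The pads swing forward as they close: fully open they stand 13 mm farther back than shut.
Start: joints at [1.048, 0.591, 0.048, 1.609, -0.033, 0.943, -0.034], TCP at [0.301, -0.659, 0.256] pointing down, gripper open.
Joint ranges: [-2.69, 2.69], [-0.47, 2.24], [-1.27, 1.36], [0.19, 2.51], [-1.53, 4.68], [0.08, 2.07], [-3.09, 3.09]. Speed limits (rad/s): [2.57, 2.57, 3.14, 3.14, 3.14, 3.14, 3.14].

### API

Orientations are given as a rotation vector (axis times angle).
In Python, from plant import r, viewer gives the robot as it stands.
- The arm moves only by the tool servo_tool, never from a script. Its argument "series" is a list of rows, each an object of numbers: "x", "y", "z": the shift along the tool's x, y, z in units of 0.02 m (1.0 is 0.02 m); "wx", "wy", "wz": the turn, a rotation vector about the tool's x, y, z in units of 0.1 rad (1.0 is 0.1 rad); "hand": the closure, from -1 (fully open) to 1 (shut). In form: [{"x": .., "y": .., "z": .., "wx": .., "wy": .., "wz": .., "hand": ..}, ...]. A call has 1 to 12 rows; each row shifts and turns the commanded pose from where the row before left it, along the tool's axes as they then stand; what a row does not reach is not made up. A row lasts 1/12 s, in which the tool goes at most 41.7 mm and 7.16 degrees, less where a joint would pass 70% of its speed; a pose out of reach is approached as far as the arm can. A call with a number of a shift or a turn outside -1 to 1 is refused whole. A call with a gripper value outside its range is refused whole. The fingers move at their own pace and stop on an object; "squeeze" is the grip in N (left out, the last holds). Time passes only in rows, so rows that do not move let the fingers close. It gives the time, the measured TCP pose, the force, the opening and the grip force at its end, in the units of the state.
- r.get_state(): the state, without advancing time (a new reading comes with each control period).
- viewer.capture(name): name is "scene" or "top" or "wrist"; returns (picture, depth): 384x512x3 uint8, red, green, blue; 384x512 float32, m along the optical axis (not along the pixel's ray), 0 where there is no reading.
- viewer.get_calibration(name): a dict with "intrinsics" (3x3 intrinsics, pixels), "k1" (the pictures are not rectified: a ray, as slopes to the right and down, at radius r is drawn at 1 + k1 r^2 times it, then the intrinsics apply), "xyz" and "attitude" of the camera in the world. Camera axes: x right, y down, z forward; pixel columns grow to the right and rows downward; lengths in m; the calibration is good to about 2 mm. A picture is of the moment at which its call begins: read the wrist's pose just before it. get_calibration takes no time and is no camera call; for the wrist camera it gives the pose at the moment of the call.
- r.job_done(): hands the job in; it is judged then, once.
The state is a dict: "time_s": time; "qpos": joint angles; "joint_velocities": joint speeds; "joint_efforts": joint torques, N m; "tcp_pos": TCP position; "tcp_rot": TCP orientation; "wrist_force": force on the tool from outside, world axes, zero at the start; "ft_torque": the same for the moment, N m; "opening": opening from 0.0 (shut) to 1.0 (fully open); "gripper_force": force on a finger pad.
Only numpy, scipy, OpenCV 4.12 (cv2) and the standard library are available. Lean on these libraries where they do the work, as an engineer would, in place of code of your own. Each camera call takes 0.05 s, during which the arm holds its last target. There are 200 camera calls.

### The job

One of the three bays of the wooden rack is free: find it, slide the tall flask that is still out along the counter into that bay until it is right up against the backboard, and only then slide the short jar into the same bay, in front of the flask, until the two touch. Push both gently: they stay upright and on the counter all the while, never lifted, and the two things already stored and everything else on the counter are left where they are.

Things in the scene. Friction and masses are not known exactly. Their poses are not given: they have to be found in the camera images.
- rack: light wooden rack fixed to the counter, no floor, yawed up to 0.15 rad. Origin at counter level, middle of its backboard's robot-side face; x points through the backboard away from the robot, y left along it. Backboard 320 mm long, 70 mm high; four rails 8 mm thick, 25 mm high, run 170 mm to -x and form three bays 96 mm wide inside, centre lines at rack y -104, 0, +104 mm.
- rack_mouth (a point): the middle of the open front of the rack's middle bay, at counter level, at rack x = -170 mm; axes as the rack's. An 80 mm thing right back in a bay has its centre at rack x = -40 mm, one touching it in front at -120 mm. The free bay has on the counter only a flat cork disc, 1 mm thin, that hinders nothing.
- flask_mid (a point): the tall steel vacuum flask still out on the counter, on the robot's side of the rack, left or right: an upright, smooth, straight cylinder, 80 mm in diameter, 225 mm tall, too wide to grasp well. Point: its centre, 112.5 mm above the counter; z is its upward axis. 0.4 to 0.85 kg; can tip if pushed more than 55 mm up. A low gripper held straight down bumps its upper part.
- jar_mid (a point): the short white lidded storage jar still out on the counter, on the other side from the flask: an upright, smooth, straight cylinder, 80 mm in diameter, 95 mm tall, too wide to grasp well. Point: its centre, 47.5 mm above the counter; z is its upward axis. 0.35 to 0.7 kg.
- stored_flask_mid (a point): a flask just like the other, already stored: it stands at the back of one of the three bays. Point at its centre, 112.5 mm up.
- stored_jar_mid (a point): a jar just like the other, already stored: it stands at the back of another of the three bays. Point at its centre, 47.5 mm up.
- mug: a bystander: white mug, 88 mm tall, left of the rack. Origin at the middle of its underside.
- bowl: a bystander: blue bowl, 124 mm across, 55 mm tall, right of the rack. Origin at the middle of its underside.
- saucer: a bystander: white sauce dish, 70 mm across, 20 mm tall, in the rack in front of the stored jar. Origin at the middle of its underside.
- chopstick_tin: a bystander: steel tin of chopsticks, 72 mm across, about 200 mm tall with the sticks, left of the rack. Origin at the middle of its underside.
- tub: a bystander: white tub, 110 mm across, 75 mm tall, right of the rack. Origin at the middle of its underside.
- sauce: a bystander: brown sauce bottle, 60 mm across, 150 mm tall, far left. Origin at the middle of its underside.
- spoon: a bystander: steel spoon lying flat at the far right. Origin at the middle of its underside.

How it is judged:
On the way:
1. the tall flask stands upright at the back of the free bay, within 7 mm of touching the backboard, before the jar is in place in front of it (x of flask_mid in the frame of rack above -0.047 m and (y of flask_mid in the frame of rack between -0.116 and -0.092 m or y of flask_mid in the frame of rack between -0.012 and 0.012 m or y of flask_mid in the frame of rack between 0.092 and 0.116 m) and angle between flask_mid's own z axis and vertical below 0.06 rad and height (world z) of flask_mid below 0.118 m and horizontal distance between flask_mid and jar_mid above 0.1 m), for 0.2 s.
At the end, for the whole second after the job is handed in: Flask in the free bay, side within 7 mm of the backboard; jar in front of it in the same bay, gap under 7 mm; both within 12 mm of the bay's centre line, upright, at rest on the counter; stored flask and jar within 12 mm of their places (x of flask_mid in the frame of rack above -0.047 m and (y of flask_mid in the frame of rack between -0.116 and -0.092 m or y of flask_mid in the frame of rack between -0.012 and 0.012 m or y of flask_mid in the frame of rack between 0.092 and 0.116 m) and angle between each of flask_mid, jar_mid's own z axis and vertical below 0.06 rad and height (world z) of flask_mid below 0.118 m and ((y of flask_mid in the frame of rack between -0.116 and -0.092 m and y of jar_mid in the frame of rack between -0.116 and -0.092 m) or (y of flask_mid in the frame of rack between -0.012 and 0.012 m and y of jar_mid in the frame of rack between -0.012 and 0.012 m) or (y of flask_mid in the frame of rack between 0.092 and 0.116 m and y of jar_mid in the frame of rack between 0.092 and 0.116 m)) and horizontal distance between flask_mid and jar_mid below 0.087 m and x of jar_mid in the frame of rack between -0.134 and -0.1 m and height (world z) of jar_mid below 0.053 m and distance of each of stored_flask_mid, stored_jar_mid from where it was at the start of the episode below 0.012 m and linear speed of each of flask, jar below 0.01 m/s); the robot touches nothing.
It fails at once if the flask or the jar is tipped by more than 0.25 rad (angle between any of flask_mid, jar_mid's own z axis and vertical above 0.25 rad).
It fails at once if the flask or the jar is lifted more than 20 mm off the counter (height (world z) of flask_mid above 0.1325 m or height (world z) of jar_mid above 0.0675 m).
It fails at once if the flask or the jar is pushed roughly (over 30 N from the fingers) (contact force between the fingers and flask above 30 N or contact force between the fingers and jar above 30 N).
It fails at once if the stored flask or jar is moved by more than 15 mm (distance of any of stored_flask_mid, stored_jar_mid from where it was at the start of the episode above 0.015 m).
It fails at once if a bystander is moved by more than 30 mm (distance of any of mug, bowl, saucer, chopstick_tin, tub, sauce, spoon from where it was at the start of the episode above 0.03 m).
It also fails if it takes over 72 s, if anything falls off the work surface, if the arm or the gripper's body presses on something with over 40 N, if the wrist force passes 120 N, or if a joint passes its speed limit or range.

## Working session

There is one attempt and no reset: what is moved stays moved. The work goes in short steps, Python scripts to look and compute and a tool call to move; the robot and the scene stay as the last step left them, time stands still between calls to the robot, and variables do not carry over. Pictures are saved under pics/ and viewed, at most 10 in all, crops included, and the job is handed in when it is done.

Besides the shell and the picture viewer there is one more tool, called after "Request:" by a JSON object that holds its "api" and its "payload", one argument or row to a line. servo_tool: Moves the arm, as the interface text tells. Shifts and turns lie within -1 to 1; 1 stands for 0.02 m of shift or 0.1 rad of turn. Its arguments: {"type":"object","properties":{"series":{"type":"array","items":{"type":"object","properties":{"x":{"type":"number","minimum":-1,"maximum":1},"y":{"type":"number","minimum":-1,"maximum":1},"z":{"type":"number","minimum":-1,"maximum":1},"wx":{"type":"number","minimum":-1,"maximum":1},"wy":{"type":"number","minimum":-1,"maximum":1},"wz":{"type":"number","minimum":-1,"maximum":1},"hand":{"type":"number"}}}},"squeeze":{"type":"number"}},"required":["series"]}

```bash
mkdir -p pics; cat > h.py <<'E'
import numpy as np, cv2
from scipy.spatial.transform import Rotation as R
from plant import r, viewer
def cap(n,tag=None):
    c=viewer.get_calibration(n); im,d=viewer.capture(n)
    if tag: cv2.imwrite(f'pics/{tag}.png',im[:,:,::-1])
    return im,d,c
def rot(a):
    a=np.array(a,float)
    return a if a.shape==(3,3) else R.from_rotvec(a).as_matrix()
def rays(c,uv):
    K=np.array(c['intrinsics']);k=c['k1']
    uv=np.asarray(uv,float).reshape(-1,2)
    p=cv2.undistortPoints(uv[:,None],K,np.array([k,0,0,0,0.]))[:,0]
    return np.c_[p,np.ones(len(p))]
def plane(c,uv,z):
    d=rays(c,uv)@rot(c['attitude']).T; o=np.array(c['xyz'])
    return o+d*((z-o[2])/d[:,2])[:,None]
def cloud(c,d):
    v,u=np.mgrid[:d.shape[0],:d.shape[1]]
    p=rays(c,np.c_[u.ravel(),v.ravel()])*d.reshape(-1,1)
    return (p@rot(c['attitude']).T+np.array(c['xyz'])).reshape(*d.shape,3)
E
python3 - <<'E'
from h import *
s=r.get_state();print(s,r.nose_length)
for n in('scene','top'):
    im,d,c=cap(n,n);print(n,c)
    np.savez(f'{n}.npz',im=im,P=cloud(c,d),d=d)
E
```

```text
{'time_s': 0.0, 'qpos': array([ 1.04847618,  0.59208055,  0.04826267,  1.60983202, -0.03325082,
        0.94270327, -0.03370933]), 'joint_velocities': array([-5.06155065e-04,  1.61760660e-04,  1.19699762e-03, -3.49746979e-04,
        7.81214509e-05,  9.95029414e-04, -1.34703143e-03]), 'joint_efforts': array([-1.93687469e-03, -5.48688662e+01,  1.54704239e+00, -1.98124105e+01,
        9.53581883e-03,  8.81663058e-03,  1.56589888e-07]), 'tcp_pos': array([ 0.30115123, -0.65864286,  0.25516411]), 'tcp_rot': array([-3.06752732e+00, -6.68186334e-01,  9.59040428e-04]), 'wrist_force': array([-0.27513037,  0.14654501, -0.12256379]), 'ft_torque': array([-0.0503112 ,  0.03044834,  0.0149395 ]), 'gripper_force': 0.0, 'opening': 0.9981082341863501} 0.025
scene {'intrinsics': array([[380.09886795,   0.        , 255.53241294],
       [  0.        , 380.09886795, 191.45853792],
       [  0.        ,   0.        ,   1.        ]]), 'k1': 0.01339217214180532, 'xyz': array([ 0.95720212, -0.72599219,  1.35641678]), 'attitude': array([-2.47194782, -0.69988504,  0.19485185])}
top {'intrinsics': array([[419.96509999,   0.        , 263.9527794 ],
       [  0.        , 419.96509999, 194.26221103],
       [  0.        ,   0.        ,   1.        ]]), 'k1': 0.010882329775454858, 'xyz': array([0.45981777, 0.00867141, 1.43875876]), 'attitude': array([-2.19761892,  2.20701509, -0.07404888])}
```

View pics/top.png

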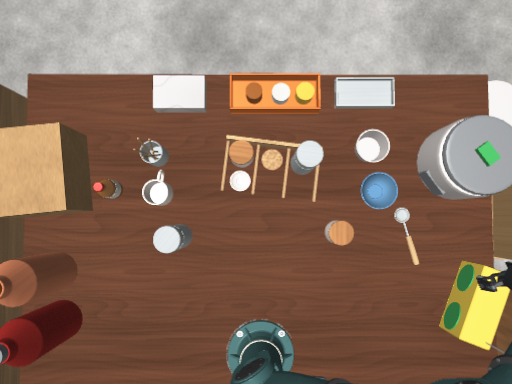

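View pics/scene.png

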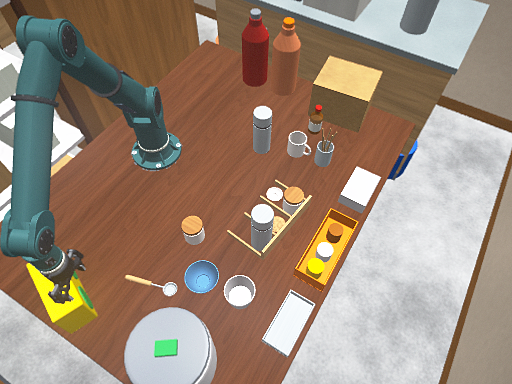

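The top view shows the stored jar (241,152) with the saucer in front of it in the left bay, and the stored flask (310,153) in the right bay. The middle bay is free, with only the cork disc at (272,160). The loose flask is at left (167,239) and the loose jar at right (340,233). Next I measure.

```bash
python3 - <<'E'
from h import *
def circ(p):
    A=np.c_[2*p[:,:2],np.ones(len(p))];s=np.linalg.lstsq(A,(p[:,:2]**2).sum(1),rcond=None)[0]
    return s[:2],np.sqrt(s[2]+s[:2]@s[:2])
for n in('top','scene'):
    f=np.load(n+'.npz');P=f['P'];ok=f['d']>0
    X,Y,Z=P[...,0],P[...,1],P[...,2]
    print(n,'counter z',np.median(Z[ok&(abs(Z)<.02)&(X>.3)&(X<.9)&(abs(Y)<.4)]))
    for nm,(x0,x1,y0,y1,z0,z1) in dict(flask=(.2,.5,.15,.5,.218,.235),jar=(.2,.5,-.45,-.15,.088,.102),sflask=(.4,.75,-.25,-.02,.218,.235),sjar=(.4,.75,0,.2,.088,.102)).items():
        m=ok&(X>x0)&(X<x1)&(Y>y0)&(Y<y1)&(Z>z0)&(Z<z1)
        k,l,st,ce=cv2.connectedComponentsWithStats(m.astype(np.uint8))
        if k<2: print(nm,'none');continue
        i=1+np.argmax(st[1:,4]);q=P[l==i]
        h=cv2.convexHull(q[:,:2].astype(np.float32))[:,0]
        print(nm,len(q),q.mean(0).round(4),'circ',cv2.minEnclosingCircle(h), 'ext',np.ptp(q,0).round(3))
    # backboard top
    m=ok&(X>.45)&(X<.8)&(abs(Y)<.25)&(Z>.06)&(Z<.078)
    q=P[m];print('bb',len(q));
    # remove jar neighbors: RANSAC-ish fit
    best=None
    rng=np.random.default_rng(0)
    for _ in range(500):
        a,b=q[rng.choice(len(q),2,False),:2];dd=b-a;L=np.hypot(*dd)
        if L<.1:continue
        nn=np.array([-dd[1],dd[0]])/L;e=abs((q[:,:2]-a)@nn)<.006
        if best is None or e.sum()>best.sum():best=e
    b=q[best];vx,vy,x0,y0=cv2.fitLine(b[:,:2].astype(np.float32),cv2.DIST_L2,0,.001,.001).ravel()
    t=(b[:,:2]-[x0,y0])@[vx,vy];print('n',best.sum(),'yaw',np.arctan2(-vx*np.sign(vy),abs(vy)),'ends',[x0+vx*t.min(),y0+vy*t.min()],[x0+vx*t.max(),y0+vy*t.max()],'len',np.ptp(t))
E
```

```text
top counter z -0.00038097473025811013
flask 591 [0.3946 0.2713 0.2241] circ ((0.394744336605072, 0.27227941155433655), 0.03974359109997749) ext [0.077 0.077 0.012]
jar 491 [ 0.4056 -0.2573  0.094 ] circ ((0.40515032410621643, -0.25743597745895386), 0.04095831140875816) ext [0.077 0.08  0.013]
sflask 559 [ 0.6413 -0.1419  0.2238] circ ((0.6415860652923584, -0.1422164887189865), 0.03982556238770485) ext [0.077 0.077 0.013]
sjar 467 [0.6673 0.0638 0.0945] circ ((0.6673144698143005, 0.06458966434001923), 0.0400363951921463) ext [0.078 0.078 0.013]
bb 312
n 261 yaw -0.12551339 ends [np.float64(0.6820694778403897), np.float64(-0.1995611248531501)] [np.float64(0.7214022926435), np.float64(0.11216699628748905)] len 0.31419975535651185
scene counter z 0.001934895288052907
flask 219 [0.3994 0.2663 0.2253] circ ((0.39698201417922974, 0.2682841718196869), 0.0420178547501564) ext [0.077 0.081 0.015]
jar 323 [ 0.4095 -0.2614  0.096 ] circ ((0.40860414505004883, -0.2598680555820465), 0.04151871055364609) ext [0.079 0.08  0.013]
sflask 371 [ 0.6452 -0.148   0.2258] circ ((0.6448857188224792, -0.14473414421081543), 0.040743447840213776) ext [0.078 0.078 0.015]
sjar 272 [0.6709 0.0581 0.0957] circ ((0.6702885627746582, 0.060008272528648376), 0.041766583919525146) ext [0.078 0.083 0.014]
bb 368
n 252 yaw -0.12615211 ends [np.float64(0.6859222230854798), np.float64(-0.20716753272424313)] [np.float64(0.7258793383058957), np.float64(0.10788804159499021)] len 0.3175792529295026
```

```bash
cat > plan.py <<'E'
from h import *
import json,sys
def att(yaw,tilt):  # tilt = rad from straight down, toward heading yaw
    h=np.array([np.cos(yaw),np.sin(yaw),0]);tz=h*np.sin(tilt)-np.array([0,0,np.cos(tilt)])
    ty=np.array([np.sin(yaw),-np.cos(yaw),0]);return R.from_matrix(np.c_[np.cross(ty,tz),ty,tz])
def plan(wps,step=.02,turn=.1,q=.05):
    """wps: list of (xyz,yaw_deg,tilt_deg[,step]); prints rounded rows"""
    s=r.get_state();p=np.array(s['tcp_pos']);o=R.from_rotvec(s['tcp_rot']);rows=[]
    print('t',round(s['time_s'],2),'tcp',p.round(4),'z',o.as_matrix()[:,2].round(2),'y',o.as_matrix()[:,1].round(2),'F',np.round(s['wrist_force'],1),'open',round(s['opening'],2),'q',s['qpos'].round(2))
    for w in wps:
        g=np.array(w[0]);go=att(*np.radians(w[1:3]));st=w[3] if len(w)>3 else step
        n=int(np.ceil(max(np.abs(g-p).max()*1.3/st,(o.inv()*go).magnitude()/turn*1.02,1)))
        for i in range(n):
            k=n-i
            d=np.clip(np.round(o.inv().apply((g-p)/k)/.02/q)*q,-1,1)
            a=np.clip(np.round((o.inv()*go).as_rotvec()/k/.1/q)*q,-1,1)
            rows.append({n_:round(float(v),2) for n_,v in zip(('x','y','z','wx','wy','wz'),[*d,*a]) if abs(v)>1e-6})
            p=p+o.apply(d*.02);o=o*R.from_rotvec(a*.1)
    print(len(rows));
    for i in range(0,len(rows),12):print(json.dumps(rows[i:i+12]))
E
python3 - <<'E'
from plan import *
plan([((.48,-.35,.36),0,10),((.5,.1,.36),-30,25),((.363,.375,.34),-73,45)])
E
```

```text
t 0.1 tcp [ 0.3012 -0.6587  0.2552] z [-0.  0. -1.] y [ 0.42 -0.91 -0.  ] F [-0.3  0.1  1. ] open 1.0 q [ 1.05  0.59  0.05  1.61 -0.03  0.94 -0.03]
69
[{"x": 0.7, "y": -0.5, "z": -0.25, "wy": 0.1, "wz": 0.2}, {"x": 0.7, "y": -0.5, "z": -0.25, "wy": 0.1, "wz": 0.2}, {"x": 0.7, "y": -0.5, "z": -0.25, "wy": 0.1, "wz": 0.2}, {"x": 0.65, "y": -0.55, "z": -0.25, "wy": 0.1, "wz": 0.2}, {"x": 0.65, "y": -0.55, "z": -0.2, "wy": 0.1, "wz": 0.2}, {"x": 0.65, "y": -0.55, "z": -0.2, "wx": -0.05, "wy": 0.1, "wz": 0.2}, {"x": 0.65, "y": -0.55, "z": -0.2, "wy": 0.1, "wz": 0.2}, {"x": 0.65, "y": -0.6, "z": -0.2, "wx": -0.05, "wy": 0.05, "wz": 0.2}, {"x": 0.6, "y": -0.6, "z": -0.2, "wy": 0.1, "wz": 0.2}, {"x": 0.6, "y": -0.6, "z": -0.2, "wx": -0.05, "wy": 0.05, "wz": 0.2}, {"x": 0.6, "y": -0.6, "z": -0.2, "wy": 0.1, "wz": 0.2}, {"x": 0.6, "y": -0.65, "z": -0.2, "wx": -0.05, "wy": 0.05, "wz": 0.2}]
[{"x": 0.6, "y": -0.65, "z": -0.2, "wy": 0.1, "wz": 0.2}, {"x": 0.55, "y": -0.65, "z": -0.2, "wx": -0.05, "wy": 0.05, "wz": 0.2}, {"x": 0.55, "y": -0.65, "z": -0.2, "wy": 0.1, "wz": 0.2}, {"x": 0.55, "y": -0
[... 2959 characters left out ...]
}, {"x": -0.7, "y": -0.2, "z": -0.45, "wx": -0.25, "wy": 0.2, "wz": 0.35}]
[{"x": -0.7, "y": -0.15, "z": -0.45, "wx": -0.25, "wy": 0.15, "wz": 0.35}, {"x": -0.7, "y": -0.15, "z": -0.45, "wx": -0.25, "wy": 0.2, "wz": 0.35}, {"x": -0.7, "y": -0.1, "z": -0.5, "wx": -0.25, "wy": 0.15, "wz": 0.35}, {"x": -0.7, "y": -0.05, "z": -0.5, "wx": -0.25, "wy": 0.2, "wz": 0.3}, {"x": -0.7, "z": -0.5, "wx": -0.2, "wy": 0.15, "wz": 0.35}, {"x": -0.7, "z": -0.5, "wx": -0.25, "wy": 0.2, "wz": 0.3}, {"x": -0.65, "y": 0.05, "z": -0.55, "wx": -0.2, "wy": 0.15, "wz": 0.35}, {"x": -0.65, "y": 0.05, "z": -0.55, "wx": -0.25, "wy": 0.2, "wz": 0.3}, {"x": -0.7, "y": 0.1, "z": -0.55, "wx": -0.2, "wy": 0.15, "wz": 0.35}]
```

```bash
cat > patch.py <<'E'
s=open('plan.py').read()
i=s.index('def plan')
s=s[:i]+'''def plan(wps,st=.02,q=.05):
    """wps: ('p',xyz,step) translate or ('r',yaw,tilt) turn in place; prints n x row"""
    s=r.get_state();p=np.array(s['tcp_pos']);o=R.from_rotvec(s['tcp_rot']);M=o.as_matrix()
    print('t',round(s['time_s'],2),'tcp',p.round(4),'z',M[:,2].round(2),'y',M[:,1].round(2),'F',np.round(s['wrist_force'],1),'open',round(s['opening'],2),'q',s['qpos'].round(2))
    for w in wps:
        if w[0]=='p':
            d=o.inv().apply(np.array(w[1])-p);n=int(np.ceil(np.abs(d).max()/(w[2] if len(w)>2 else st)))
            v=np.round(d/n/.02,2);p=p+o.apply(v*n*.02);k='xyz'
        else:
            d=(o.inv()*att(*np.radians(w[1:3]))).as_rotvec();n=int(np.ceil(np.abs(d).max()/.1))
            v=np.round(d/n/.1,2);o=o*R.from_rotvec(v*n*.1);k=('wx','wy','wz')
        print(n,'x',{a:float(b) for a,b in zip(k,v) if b})
'''
open('plan.py','w').write(s)
E
python3 patch.py; python3 - <<'E'
from plan import *
plan([('p',(.46,-.01,.29)),('r',-7.2,45),('p',(.43,-.01,.06))])
E
```

```text
t 0.1 tcp [ 0.3012 -0.6587  0.2552] z [-0.  0. -1.] y [ 0.42 -0.91 -0.  ] F [-0.3  0.1  1. ] open 1.0 q [ 1.05  0.59  0.05  1.61 -0.03  0.94 -0.03]
27 x {'x': 0.77, 'y': -0.97, 'z': -0.06}
8 x {'wx': -0.27, 'wy': 0.96, 'wz': 0.66}
10 x {'x': -0.92, 'y': 0.03, 'z': 0.7}
```

Request:
{"api": "servo_tool", "payload": {
  "series": [
    {"x": 0.77,"y": -0.97,"z": -0.06,"hand": 0.1},
    {"x": 0.77,"y": -0.97,"z": -0.06,"hand": 0.1},
    {"x": 0.77,"y": -0.97,"z": -0.06,"hand": 0.1},
    {"x": 0.77,"y": -0.97,"z": -0.06,"hand": 0.1},
    {"x": 0.77,"y": -0.97,"z": -0.06,"hand": 0.1},
    {"x": 0.77,"y": -0.97,"z": -0.06,"hand": 0.1},
    {"x": 0.77,"y": -0.97,"z": -0.06,"hand": 0.1},
    {"x": 0.77,"y": -0.97,"z": -0.06,"hand": 0.1},
    {"x": 0.77,"y": -0.97,"z": -0.06,"hand": 0.1},
    {"x": 0.77,"y": -0.97,"z": -0.06,"hand": 0.1},
    {"x": 0.77,"y": -0.97,"z": -0.06,"hand": 0.1},
    {"x": 0.77,"y": -0.97,"z": -0.06,"hand": 0.1}
  ]
}}

```text
validation failed for argument at $.se...
```

Request:
{"api": "servo_tool", "payload": {
  "series": [
    {"x": 0.77,"y": -0.97,"z": -0.06},
    {"x": 0.77,"y": -0.97,"z": -0.06},
    {"x": 0.77,"y": -0.97,"z": -0.06},
    {"x": 0.77,"y": -0.97,"z": -0.06},
    {"x": 0.77,"y": -0.97,"z": -0.06},
    {"x": 0.77,"y": -0.97,"z": -0.06},
    {"x": 0.77,"y": -0.97,"z": -0.06},
    {"x": 0.77,"y": -0.97,"z": -0.06},
    {"x": 0.77,"y": -0.97,"z": -0.06},
    {"x": 0.77,"y": -0.97,"z": -0.06},
    {"x": 0.77,"y": -0.97,"z": -0.06},
    {"x": 0.77,"y": -0.97,"z": -0.06}
  ]
}}

```text
validation failed for argument at $.se...
```

Request:
{"api": "servo_tool", "payload": {
  "series": [
    {"x": 0.77,"y": -0.97,"z": -0.06},
    {"x": 0.77,"y": -0.97,"z": -0.06},
    {"x": 0.77,"y": -0.97,"z": -0.06},
    {"wx": -0.27,"wy": 0.96,"wz": 0.66},
    {"wx": -0.27,"wy": 0.96,"wz": 0.66},
    {"wx": -0.27,"wy": 0.96,"wz": 0.66},
    {"wx": -0.27,"wy": 0.96,"wz": 0.66},
    {"wx": -0.27,"wy": 0.96,"wz": 0.66},
    {"wx": -0.27,"wy": 0.96,"wz": 0.66},
    {"wx": -0.27,"wy": 0.96,"wz": 0.66},
    {"wx": -0.27,"wy": 0.96,"wz": 0.66}
  ]
}}

```text
validation failed for argument at $.se...
```

```bash
python3 - <<'E'
from plan import *
plan([('r',-7.2,45),('p',(.43,-.01,.06))])
E
```

```text
t 0.1 tcp [ 0.3012 -0.6587  0.2552] z [-0.  0. -1.] y [ 0.42 -0.91 -0.  ] F [-0.3  0.1  1. ] open 1.0 q [ 1.05  0.59  0.05  1.61 -0.03  0.94 -0.03]
8 x {'wx': -0.27, 'wy': 0.96, 'wz': 0.66}
33 x {'x': -0.16, 'y': -1.0, 'z': 0.26}
```

Request:
{"api": "servo_tool", "payload": {
  "series": [
    {"x": 0.75,"y": -0.95,"z": -0.05,"wx": 0,"wy": 0,"wz": 0,"hand": 0.1}
  ]
}}

```text
time_s: 0.18
tcp_pos: [0.3039, -0.6398, 0.2564]
tcp_rot: [3.068, 0.659, -0.005]
wrist_force: [-0.6, -0.3, 0.3]
opening: 0.884
gripper_force: 0.0
```

Request:
{"api": "servo_tool", "payload": {
  "series": [
    {"x": 0.77,"y": -0.97,"z": -0.06,"wx": 0,"wy": 0,"wz": 0,"hand": 0.1}
  ]
}}

```text
time_s: 0.27
tcp_pos: [0.3116, -0.6124, 0.2575]
tcp_rot: [-3.07, -0.663, 0.002]
wrist_force: [0.3, 0.5, -0.3]
opening: 0.749
gripper_force: 0.0
```

Request:
{"api": "servo_tool", "payload": {
  "series": [
    {"x": 0.8,"y": -1,"hand": 0.1}
  ]
}}

```text
validation failed for argument at $.se...
```

Request:
{"api": "servo_tool", "payload": {
  "series": [
    {"x": 0.75,"y": -0.95,"z": -0.05,"wx": 0,"wy": 0,"wz": 0}
  ]
}}

```text
validation failed for argument at $.se...
```

Request:
{"api": "servo_tool", "payload": {
  "series": [
    {"x": 0.77,"y": -0.97,"z": -0.06,"wx": 0,"wy": 0,"wz": 0,"hand": 0.1},
    {"x": 0.77,"y": -0.97,"z": -0.06,"wx": 0,"wy": 0,"wz": 0,"hand": 0.1},
    {"x": 0.77,"y": -0.97,"z": -0.06,"wx": 0,"wy": 0,"wz": 0,"hand": 0.1},
    {"x": 0.77,"y": -0.97,"z": -0.06,"wx": 0,"wy": 0,"wz": 0,"hand": 0.1},
    {"x": 0.77,"y": -0.97,"z": -0.06,"wx": 0,"wy": 0,"wz": 0,"hand": 0.1},
    {"x": 0.77,"y": -0.97,"z": -0.06,"wx": 0,"wy": 0,"wz": 0,"hand": 0.1},
    {"x": 0.77,"y": -0.97,"z": -0.06,"wx": 0,"wy": 0,"wz": 0,"hand": 0.1},
    {"x": 0.77,"y": -0.97,"z": -0.06,"wx": 0,"wy": 0,"wz": 0,"hand": 0.1},
    {"x": 0.77,"y": -0.97,"z": -0.06,"wx": 0,"wy": 0,"wz": 0,"hand": 0.1},
    {"x": 0.77,"y": -0.97,"z": -0.06,"wx": 0,"wy": 0,"wz": 0,"hand": 0.1},
    {"x": 0.77,"y": -0.97,"z": -0.06,"wx": 0,"wy": 0,"wz": 0,"hand": 0.1},
    {"x": 0.77,"y": -0.97,"z": -0.06,"wx": 0,"wy": 0,"wz": 0,"hand": 0.1}
  ]
}}

```text
time_s: 1.27
tcp_pos: [0.3842, -0.3219, 0.2727]
tcp_rot: [-3.069, -0.668, 0.001]
wrist_force: [0.7, -0.5, -0.7]
opening: 0.449
gripper_force: 0.0
```

Request:
{"api": "servo_tool", "payload": {
  "series": [
    {"x": 0.77,"y": -0.97,"z": -0.06,"wx": 0,"wy": 0,"wz": 0,"hand": 0.1},
    {"x": 0.77,"y": -0.97,"z": -0.06,"wx": 0,"wy": 0,"wz": 0,"hand": 0.1},
    {"x": 0.77,"y": -0.97,"z": -0.06,"wx": 0,"wy": 0,"wz": 0,"hand": 0.1},
    {"x": 0.77,"y": -0.97,"z": -0.06,"wx": 0,"wy": 0,"wz": 0,"hand": 0.1},
    {"x": 0.77,"y": -0.97,"z": -0.06,"wx": 0,"wy": 0,"wz": 0,"hand": 0.1},
    {"x": 0.77,"y": -0.97,"z": -0.06,"wx": 0,"wy": 0,"wz": 0,"hand": 0.1},
    {"x": 0.77,"y": -0.97,"z": -0.06,"wx": 0,"wy": 0,"wz": 0,"hand": 0.1},
    {"x": 0.77,"y": -0.97,"z": -0.06,"wx": 0,"wy": 0,"wz": 0,"hand": 0.1},
    {"x": 0.77,"y": -0.97,"z": -0.06,"wx": 0,"wy": 0,"wz": 0,"hand": 0.1},
    {"x": 0.77,"y": -0.97,"z": -0.06,"wx": 0,"wy": 0,"wz": 0,"hand": 0.1},
    {"x": 0.77,"y": -0.97,"z": -0.06,"wx": 0,"wy": 0,"wz": 0,"hand": 0.1},
    {"x": 0.77,"y": -0.97,"z": -0.06,"wx": 0,"wy": 0,"wz": 0,"hand": 0.1}
  ]
}}

```text
time_s: 2.27
tcp_pos: [0.4554, -0.0335, 0.2872]
tcp_rot: [-3.07, -0.668, 0.001]
wrist_force: [0.9, -0.2, -0.6]
opening: 0.45
gripper_force: 0.0
```

Request:
{"api": "servo_tool", "payload": {
  "series": [
    {"x": 0.77,"y": -0.97,"z": -0.06,"wx": 0,"wy": 0,"wz": 0,"hand": 0.1},
    {"x": 0,"y": 0,"z": 0,"wx": -0.27,"wy": 0.96,"wz": 0.66,"hand": 0.1},
    {"x": 0,"y": 0,"z": 0,"wx": -0.27,"wy": 0.96,"wz": 0.66,"hand": 0.1},
    {"x": 0,"y": 0,"z": 0,"wx": -0.27,"wy": 0.96,"wz": 0.66,"hand": 0.1},
    {"x": 0,"y": 0,"z": 0,"wx": -0.27,"wy": 0.96,"wz": 0.66,"hand": 0.1},
    {"x": 0,"y": 0,"z": 0,"wx": -0.27,"wy": 0.96,"wz": 0.66,"hand": 0.1},
    {"x": 0,"y": 0,"z": 0,"wx": -0.27,"wy": 0.96,"wz": 0.66,"hand": 0.1},
    {"x": 0,"y": 0,"z": 0,"wx": -0.27,"wy": 0.96,"wz": 0.66,"hand": 0.1},
    {"x": 0,"y": 0,"z": 0,"wx": -0.27,"wy": 0.96,"wz": 0.66,"hand": 0.1},
    {"x": 0,"y": 0,"z": 0,"wx": 0,"wy": 0,"wz": 0,"hand": 0.1}
  ]
}}

```text
time_s: 3.1
tcp_pos: [0.4649, -0.0249, 0.2902]
tcp_rot: [2.954, 0.1, 0.781]
wrist_force: [0.5, 0.2, 0.0]
opening: 0.448
gripper_force: 0.0
```

```bash
python3 - <<'E'
from plan import *
plan([('r',-7.2,45),('p',(.43,-.01,.06))])
E
```

```text
t 3.1 tcp [ 0.4649 -0.0249  0.2902] z [ 0.5  -0.07 -0.87] y [ 0.04 -0.99  0.1 ] F [0.5 0.2 0. ] open 0.45 q [-0.33  0.08  0.23  2.45  0.79  0.14 -2.37]
3 x {'wx': -0.08, 'wy': 0.87, 'wz': 0.64}
10 x {'x': -0.94, 'y': -0.05, 'z': 0.69}
```

Request:
{"api": "servo_tool", "payload": {
  "series": [
    {"x": -0.9,"y": 0,"z": 0.7,"wx": 0,"wy": 0.1,"wz": 0.05,"hand": 0.1},
    {"x": -0.9,"y": 0,"z": 0.7,"wx": 0,"wy": 0.1,"wz": 0.05,"hand": 0.1},
    {"x": -0.9,"y": 0,"z": 0.7,"wx": 0,"wy": 0.1,"wz": 0.05,"hand": 0.1},
    {"x": -0.9,"y": 0,"z": 0.7,"wx": 0,"wy": 0.1,"wz": 0.05,"hand": 0.1},
    {"x": -0.9,"y": 0,"z": 0.7,"wx": 0,"wy": 0.1,"wz": 0.05,"hand": 0.1},
    {"x": -0.9,"y": 0,"z": 0.7,"wx": 0,"wy": 0.1,"wz": 0.05,"hand": 0.1},
    {"x": -0.9,"y": 0,"z": 0.7,"wx": 0,"wy": 0.1,"wz": 0.05,"hand": 0.1},
    {"x": -0.9,"y": 0,"z": 0.7,"wx": 0,"wy": 0.1,"wz": 0.05,"hand": 0.1}
  ]
}}

```text
time_s: 3.77
tcp_pos: [0.4372, -0.0417, 0.2551]
tcp_rot: [2.953, 0.08, 0.743]
wrist_force: [-0.1, -0.1, 0.1]
opening: 0.45
gripper_force: 0.0
```

```bash
python3 - <<'E'
from plan import *
plan([('r',-7.2,38),('p',(.42,-.01,.062))])
E
```

```text
t 3.77 tcp [ 0.4372 -0.0417  0.2551] z [ 0.47 -0.08 -0.88] y [ 0.03 -0.99  0.11] F [-0.1 -0.1  0.1] open 0.45 q [ 0.3   0.15 -0.43  2.51  1.5   0.19 -3.08]
2 x {'wx': 0.02, 'wy': 0.82, 'wz': 0.93}
7 x {'x': -0.97, 'y': -0.21, 'z': 0.99}
```

```bash
cat > kin.py <<'E'
from h import *
from scipy.optimize import least_squares
def fk(q,p,s):
    h,L1,L2,L3,a1,a2,c,c7=p
    def T(x,z): return np.array([x,0,z])
    pos=np.zeros(3);o=R.identity()
    for rotn,t in ((R.from_euler('z',s[0]*q[0]+c),T(0,h)),(R.from_euler('y',q[1]),T(a1,L1)),(R.from_euler('z',s[1]*q[2]),T(0,0)),(R.from_euler('y',q[3]),T(-a1,L2)),(R.from_euler('z',s[2]*q[4]),T(0,0)),(R.from_euler('y',q[5]),T(a2,L3)),(R.from_euler('z',s[3]*q[6]+c7),T(0,0))):
        o=o*rotn;pos=pos+o.apply(t)
    return pos,o
if __name__=='__main__':
    import itertools
    s=r.get_state()
    D=[([1.04847618,.59208055,.04826267,1.60983202,-.03325082,.94270327,-.03370933],[.30115,-.65864,.25516],[-3.0675,-.66819,.00096],1),
       ([-.33,.08,.23,2.45,.79,.14,-2.37],[.4649,-.0249,.2902],[2.954,.1,.781],.2),(s['qpos'],s['tcp_pos'],s['tcp_rot'],1)]
    best=None
    for sg in itertools.product((1,-1),repeat=4):
        def f(p):
            e=[]
            for q,x,w,k in D:
                P,o=fk(q,p,sg);e+=[*(k*(P-x)),*(k*.3*(o.inv()*R.from_rotvec(w)).as_rotvec())]
            return e+list(.003*np.array(p[4:6]))
        for c in(0,1.57,3.14,-1.57):
          for c7 in(0,3.14):
            z=least_squares(f,[.3,.4,.4,.3,0,0,c,c7])
            if best is None or z.cost<best[0]:best=(z.cost,sg,z.x)
    print(best[0],best[1],best[2].round(4));print(np.round(least_squares(lambda p:p,[0]).x,1))
    np.savez('kin.npz',p=best[2],s=best[1])
E
python3 kin.py
```

```text
5.145698950179107e-05 (-1, -1, -1, -1) [ 0.3061  0.6548  0.4956  0.2986 -0.0141  0.0206 -0.0602  1.5144]
[0.]
```

Request:
{"api": "servo_tool", "payload": {
  "series": [
    {"x": 0.9,"y": 0,"z": 0,"wx": 0,"wy": 0,"wz": 0,"hand": 0.1},
    {"x": 0.9,"y": 0,"z": 0,"wx": 0,"wy": 0,"wz": 0,"hand": 0.1},
    {"x": 0.9,"y": 0,"z": 0,"wx": 0,"wy": 0,"wz": 0,"hand": 0.1},
    {"x": 0.9,"y": 0,"z": 0,"wx": 0,"wy": 0,"wz": 0,"hand": 0.1},
    {"x": 0.9,"y": 0,"z": 0,"wx": 0,"wy": 0,"wz": 0,"hand": 0.1},
    {"x": 0.9,"y": 0,"z": 0,"wx": 0,"wy": 0,"wz": 0,"hand": 0.1},
    {"x": 0,"y": 0,"z": 0,"wx": 0,"wy": 0,"wz": 0,"hand": 0.1}
  ]
}}

```text
time_s: 4.35
tcp_pos: [0.5357, -0.0334, 0.3078]
tcp_rot: [2.953, 0.077, 0.752]
wrist_force: [0.2, 0.0, 0.5]
opening: 0.446
gripper_force: 0.0
```

```bash
python3 - <<'E'
from plan import *
np.set_printoptions(precision=5,suppress=True)
s=r.get_state();print(list(s['qpos'].round(5)),s['tcp_pos'],s['tcp_rot'])
plan([('r',-73,45),('p',(.45,.375,.34))])
E
```

```text
[np.float64(0.40008), np.float64(0.18858), np.float64(-0.55027), np.float64(2.2656), np.float64(0.82799), np.float64(0.31695), np.float64(-2.37981)] [ 0.53569 -0.03342  0.3078 ] [2.9534  0.07738 0.75221]
t 4.35 tcp [ 0.5357 -0.0334  0.3078] z [ 0.48 -0.08 -0.87] y [ 0.03 -0.99  0.1 ] F [0.2 0.  0.5] open 0.45 q [ 0.4   0.19 -0.55  2.27  0.83  0.32 -2.38]
11 x {'wx': -0.64, 'wy': 0.16, 'wz': 1.0}
16 x {'x': -0.85, 'y': -0.12, 'z': -0.98}
```

```bash
python3 - <<'E'
s=open('kin.py').read()
s=s.replace("2.954,.1,.781],.2),(s['qpos']","2.954,.1,.781],.2),([.3,.15,-.43,2.51,1.5,.19,-3.08],[.4372,-.0417,.2551],[2.953,.08,.743],.2),(s['qpos']")
open('kin.py','w').write(s)
E
python3 kin.py
cat > ik.py <<'E'
from kin import *
from plan import att
k=np.load('kin.npz');p=k['p'];s=k['s']
lo=np.array([-2.69,-.47,-1.27,.19,-1.53,.08,-3.09]);hi=np.array([2.69,2.24,1.36,2.51,4.68,2.07,3.09])
def ik(x,yaw,tilt,flip=True,n=12,q0=None):
    o=att(*np.radians([yaw,tilt]));o=o*R.from_euler('z',np.pi) if flip else o
    rng=np.random.default_rng(1);b=None
    def f(q):
        P,a=fk(q,p,s);return [*(P-x),*(.3*(a.inv()*o).as_rotvec())]
    for i in range(n):
        st=q0 if (i==0 and q0 is not None) else np.clip([rng.normal(0,.6),rng.uniform(-.2,1),rng.normal(0,.4),rng.uniform(1,2.4),rng.normal(0,.5),rng.uniform(.1,1.2),rng.uniform(-2,2)],lo+.01,hi-.01)
        z=least_squares(f,st,bounds=(lo,hi),max_nfev=150)
        if b is None or z.cost<b.cost:b=z
        if b.cost<1e-8:break
    return np.sqrt(2*b.cost),b.x
E
python3 - <<'E'
from ik import *
for x in(.40,.44,.48,.52,.56,.60):
    print(x,[ (t,round(ik((x,-.01,.06),-7.2,t)[0],3)) for t in(0,20,30,35,45,60)],ik((x,-.01,.06),-7.2,35)[1].round(2))
E
```

```text
5.0730806321948565e-05 (-1, -1, -1, -1) [ 0.2844  0.6449  0.4756  0.2832 -0.0025  0.0155 -0.0606  1.5141]
[0.]
0.4 [(0, np.float64(0.0)), (20, np.float64(0.056)), (30, np.float64(0.092)), (35, np.float64(0.109)), (45, np.float64(0.143)), (60, np.float64(0.177))] [ 0.62  1.1  -1.27  2.51  1.86  1.21 -0.53]
0.44 [(0, np.float64(0.0)), (20, np.float64(0.027)), (30, np.float64(0.063)), (35, np.float64(0.08)), (45, np.float64(0.113)), (60, np.float64(0.148))] [ 0.63  1.15 -1.27  2.51  1.96  1.27 -0.55]
0.48 [(0, np.float64(0.0)), (20, np.float64(0.0)), (30, np.float64(0.033)), (35, np.float64(0.05)), (45, np.float64(0.082)), (60, np.float64(0.116))] [ 0.64  1.19 -1.27  2.51  2.06  1.32 -0.55]
0.52 [(0, np.float64(0.0)), (20, np.float64(0.0)), (30, np.float64(0.003)), (35, np.float64(0.02)), (45, np.float64(0.05)), (60, np.float64(0.082))] [ 0.64  1.23 -1.27  2.51  2.15  1.37 -0.56]
0.56 [(0, np.float64(0.0)), (20, np.float64(0.0)), (30, np.float64(0.0)), (35, np.float64(0.0)), (45, np.float64(0.017)), (60, np.float64(0.048))] [ 0.16  0.79 -0.36  2.49  2.71  0.79 -1.3 ]
0.6 [(0, np.float64(0.0)), (20, np.float64(0.0)), (30, np.float64(0.0)), (35, np.float64(0.0)), (45, np.float64(0.0)), (60, np.float64(0.011))] [ 0.08  0.76 -0.25  2.41  2.76  0.67 -1.36]
```

```bash
python3 - <<'E'
from ik import *
ex=np.array([.9921,-.1255]);F=np.array([.656,-.040])+.0*ex
print('leg1')
h=np.array([.29,-.957])
for d in(.0,.1,.2,.3):
    c=np.array([.395,.27])+d*h;t=c-.06*h
    print(d,[(yw,tl,round(float(ik((*t,.06),yw,tl,n=8)[0]),3)) for yw in(-73,-60) for tl in(40,50)])
print('leg2')
for sx in(-.21,-.17,-.13,-.09,-.04):
    c=F+(sx+.04)*ex;C=c-.04*ex
    for yw in(-25,-40,-55,-70,-85):
        y=np.radians(yw);print(sx,yw,[(tl,round(float(ik((*(C-.0255*np.array([np.cos(y),np.sin(y)])),.058),yw,tl,n=8)[0]),3)) for tl in(35,45,55)])
E
```

```text
leg1
0.0 [(-73, 40, 0.0), (-73, 50, 0.0), (-60, 40, 0.0), (-60, 50, 0.0)]
0.1 [(-73, 40, 0.0), (-73, 50, 0.0), (-60, 40, 0.0), (-60, 50, 0.0)]
0.2 [(-73, 40, 0.0), (-73, 50, 0.0), (-60, 40, 0.0), (-60, 50, 0.0)]
0.3 [(-73, 40, 0.0), (-73, 50, 0.0), (-60, 40, 0.0), (-60, 50, 0.0)]
leg2
-0.21 -25 [(35, 0.073), (45, 0.094), (55, 0.106)]
-0.21 -40 [(35, 0.044), (45, 0.056), (55, 0.06)]
-0.21 -55 [(35, 0.011), (45, 0.014), (55, 0.012)]
-0.21 -70 [(35, 0.0), (45, 0.0), (55, 0.0)]
-0.21 -85 [(35, 0.0), (45, 0.0), (55, 0.0)]
-0.17 -25 [(35, 0.045), (45, 0.067), (55, 0.081)]
-0.17 -40 [(35, 0.018), (45, 0.03), (55, 0.036)]
-0.17 -55 [(35, 0.0), (45, 0.0), (55, 0.0)]
-0.17 -70 [(35, 0.0), (45, 0.0), (55, 0.0)]
-0.17 -85 [(35, 0.0), (45, 0.0), (55, 0.0)]
-0.13 -25 [(35, 0.016), (45, 0.039), (55, 0.053)]
-0.13 -40 [(35, 0.0), (45, 0.003), (55, 0.011)]
-0.13 -55 [(35, 0.0), (45, 0.0), (55, 0.0)]
-0.13 -70 [(35, 0.0), (45, 0.0), (55, 0.0)]
-0.13 -85 [(35, 0.0), (45, 0.0), (55, 0.0)]
-0.09 -25 [(35, 0.0), (45, 0.009), (55, 0.023)]
-0.09 -40 [(35, 0.0), (45, 0.0), (55, 0.0)]
-0.09 -55 [(35, 0.0), (45, 0.0), (55, 0.0)]
-0.09 -70 [(35, 0.0), (45, 0.0), (55, 0.0)]
-0.09 -85 [(35, 0.0), (45, 0.0), (55, 0.0)]
-0.04 -25 [(35, 0.0), (45, 0.0), (55, 0.0)]
-0.04 -40 [(35, 0.0), (45, 0.0), (55, 0.0)]
-0.04 -55 [(35, 0.0), (45, 0.0), (55, 0.0)]
-0.04 -70 [(35, 0.0), (45, 0.0), (55, 0.0)]
-0.04 -85 [(35, 0.0), (45, 0.0), (55, 0.0)]
```

```bash
sed -i "s/return R.from_matrix(np.c_\[np.cross(ty,tz),ty,tz\])/return R.from_matrix(np.c_[-np.cross(ty,tz),-ty,tz])/" plan.py; sed -i "s/ if flip else o/ if not flip else o/" ik.py; python3 - <<'E'
from plan import *
plan([('p',(.54,.15,.38)),('r',-73,45),('p',(.363,.375,.36)),('p',(.363,.375,.058))])
E
```

```text
t 4.35 tcp [ 0.5357 -0.0334  0.3078] z [ 0.48 -0.08 -0.87] y [ 0.03 -0.99  0.1 ] F [0.2 0.  0.5] open 0.45 q [ 0.4   0.19 -0.55  2.27  0.83  0.32 -2.38]
9 x {'x': 0.28, 'y': -0.97, 'z': -0.42}
20 x {'wx': -0.1, 'wy': -0.4, 'wz': -0.95}
11 x {'x': 0.92, 'y': -0.47, 'z': -0.79}
11 x {'x': 0.97, 'z': 0.97}
```

Request:
{"api": "servo_tool", "payload": {
  "series": [
    {"x": 0.28,"y": -0.97,"z": -0.42,"wx": 0,"wy": 0,"wz": 0,"hand": 0.1},
    {"x": 0.28,"y": -0.97,"z": -0.42,"wx": 0,"wy": 0,"wz": 0,"hand": 0.1},
    {"x": 0.28,"y": -0.97,"z": -0.42,"wx": 0,"wy": 0,"wz": 0,"hand": 0.1},
    {"x": 0.28,"y": -0.97,"z": -0.42,"wx": 0,"wy": 0,"wz": 0,"hand": 0.1},
    {"x": 0.28,"y": -0.97,"z": -0.42,"wx": 0,"wy": 0,"wz": 0,"hand": 0.1},
    {"x": 0.28,"y": -0.97,"z": -0.42,"wx": 0,"wy": 0,"wz": 0,"hand": 0.1},
    {"x": 0.28,"y": -0.97,"z": -0.42,"wx": 0,"wy": 0,"wz": 0,"hand": 0.1},
    {"x": 0.28,"y": -0.97,"z": -0.42,"wx": 0,"wy": 0,"wz": 0,"hand": 0.1},
    {"x": 0.28,"y": -0.97,"z": -0.42,"wx": 0,"wy": 0,"wz": 0,"hand": 0.1}
  ]
}}

```text
time_s: 5.1
tcp_pos: [0.5338, 0.1495, 0.376]
tcp_rot: [2.953, 0.08, 0.739]
wrist_force: [0.5, 0.5, 0.0]
opening: 0.448
gripper_force: 0.0
```

Request:
{"api": "servo_tool", "payload": {
  "series": [
    {"x": 0,"y": 0,"z": 0,"wx": -0.1,"wy": -0.4,"wz": -0.95,"hand": 0.1},
    {"x": 0,"y": 0,"z": 0,"wx": -0.1,"wy": -0.4,"wz": -0.95,"hand": 0.1},
    {"x": 0,"y": 0,"z": 0,"wx": -0.1,"wy": -0.4,"wz": -0.95,"hand": 0.1},
    {"x": 0,"y": 0,"z": 0,"wx": -0.1,"wy": -0.4,"wz": -0.95,"hand": 0.1},
    {"x": 0,"y": 0,"z": 0,"wx": -0.1,"wy": -0.4,"wz": -0.95,"hand": 0.1},
    {"x": 0,"y": 0,"z": 0,"wx": -0.1,"wy": -0.4,"wz": -0.95,"hand": 0.1},
    {"x": 0,"y": 0,"z": 0,"wx": -0.1,"wy": -0.4,"wz": -0.95,"hand": 0.1},
    {"x": 0,"y": 0,"z": 0,"wx": -0.1,"wy": -0.4,"wz": -0.95,"hand": 0.1},
    {"x": 0,"y": 0,"z": 0,"wx": -0.1,"wy": -0.4,"wz": -0.95,"hand": 0.1},
    {"x": 0,"y": 0,"z": 0,"wx": -0.1,"wy": -0.4,"wz": -0.95,"hand": 0.1}
  ]
}}

```text
time_s: 5.93
tcp_pos: [0.5342, 0.1484, 0.3758]
tcp_rot: [2.435, 1.238, 0.009]
wrist_force: [0.3, 0.3, 0.9]
opening: 0.45
gripper_force: 0.0
```

Request:
{"api": "servo_tool", "payload": {
  "series": [
    {"x": 0,"y": 0,"z": 0,"wx": -0.1,"wy": -0.4,"wz": -0.95,"hand": 0.1},
    {"x": 0,"y": 0,"z": 0,"wx": -0.1,"wy": -0.4,"wz": -0.95,"hand": 0.1},
    {"x": 0,"y": 0,"z": 0,"wx": -0.1,"wy": -0.4,"wz": -0.95,"hand": 0.1},
    {"x": 0,"y": 0,"z": 0,"wx": -0.1,"wy": -0.4,"wz": -0.95,"hand": 0.1},
    {"x": 0,"y": 0,"z": 0,"wx": -0.1,"wy": -0.4,"wz": -0.95,"hand": 0.1},
    {"x": 0,"y": 0,"z": 0,"wx": -0.1,"wy": -0.4,"wz": -0.95,"hand": 0.1},
    {"x": 0,"y": 0,"z": 0,"wx": -0.1,"wy": -0.4,"wz": -0.95,"hand": 0.1},
    {"x": 0,"y": 0,"z": 0,"wx": -0.1,"wy": -0.4,"wz": -0.95,"hand": 0.1},
    {"x": 0,"y": 0,"z": 0,"wx": -0.1,"wy": -0.4,"wz": -0.95,"hand": 0.1},
    {"x": 0,"y": 0,"z": 0,"wx": -0.1,"wy": -0.4,"wz": -0.95,"hand": 0.1},
    {"x": 0,"y": 0,"z": 0,"wx": 0,"wy": 0,"wz": 0,"hand": 0.1}
  ]
}}

```text
time_s: 6.85
tcp_pos: [0.5336, 0.1493, 0.3747]
tcp_rot: [1.451, 1.969, -0.623]
wrist_force: [0.4, 0.8, -0.0]
opening: 0.451
gripper_force: 0.0
```

```bash
python3 - <<'E'
from plan import *
plan([('r',-73,45),('p',(.363,.385,.36)),('p',(.363,.385,.058))])
E
```

```text
t 6.85 tcp [0.5336 0.1493 0.3747] z [ 0.19 -0.68 -0.7 ] y [ 0.96  0.29 -0.02] F [ 0.4  0.8 -0. ] open 0.45 q [-0.07  0.51 -0.88  1.86  0.94  1.64 -0.99]
1 x {'wx': -0.14, 'wy': 0.03, 'wz': 0.09}
11 x {'x': 0.93, 'y': -0.43, 'z': -0.84}
11 x {'x': 0.97, 'z': 0.97}
```

Request:
{"api": "servo_tool", "payload": {
  "series": [
    {"x": 0.93,"y": -0.43,"z": -0.84,"wx": -0.14,"wy": 0,"wz": 0.09,"hand": 0.1},
    {"x": 0.93,"y": -0.43,"z": -0.84,"wx": 0,"wy": 0,"wz": 0,"hand": 0.1},
    {"x": 0.93,"y": -0.43,"z": -0.84,"wx": 0,"wy": 0,"wz": 0,"hand": 0.1},
    {"x": 0.93,"y": -0.43,"z": -0.84,"wx": 0,"wy": 0,"wz": 0,"hand": 0.1},
    {"x": 0.93,"y": -0.43,"z": -0.84,"wx": 0,"wy": 0,"wz": 0,"hand": 0.1},
    {"x": 0.93,"y": -0.43,"z": -0.84,"wx": 0,"wy": 0,"wz": 0,"hand": 0.1},
    {"x": 0.93,"y": -0.43,"z": -0.84,"wx": 0,"wy": 0,"wz": 0,"hand": 0.1},
    {"x": 0.93,"y": -0.43,"z": -0.84,"wx": 0,"wy": 0,"wz": 0,"hand": 0.1},
    {"x": 0.93,"y": -0.43,"z": -0.84,"wx": 0,"wy": 0,"wz": 0,"hand": 0.1},
    {"x": 0.93,"y": -0.43,"z": -0.84,"wx": 0,"wy": 0,"wz": 0,"hand": 0.1},
    {"x": 0.93,"y": -0.43,"z": -0.84,"wx": 0,"wy": 0,"wz": 0,"hand": 0.1},
    {"x": 0,"y": 0,"z": 0,"wx": 0,"wy": 0,"wz": 0,"hand": 0.1}
  ]
}}

```text
time_s: 7.85
tcp_pos: [0.3616, 0.3891, 0.3604]
tcp_rot: [1.454, 1.964, -0.596]
wrist_force: [-0.2, 0.9, -0.3]
opening: 0.45
gripper_force: 0.0
```

Request:
{"api": "servo_tool", "payload": {
  "series": [
    {"x": 0.97,"y": 0,"z": 0.97,"wx": 0,"wy": 0,"wz": 0,"hand": 0.1},
    {"x": 0.97,"y": 0,"z": 0.97,"wx": 0,"wy": 0,"wz": 0,"hand": 0.1},
    {"x": 0.97,"y": 0,"z": 0.97,"wx": 0,"wy": 0,"wz": 0,"hand": 0.1},
    {"x": 0.97,"y": 0,"z": 0.97,"wx": 0,"wy": 0,"wz": 0,"hand": 0.1},
    {"x": 0.97,"y": 0,"z": 0.97,"wx": 0,"wy": 0,"wz": 0,"hand": 0.1},
    {"x": 0.97,"y": 0,"z": 0.97,"wx": 0,"wy": 0,"wz": 0,"hand": 0.1},
    {"x": 0.97,"y": 0,"z": 0.97,"wx": 0,"wy": 0,"wz": 0,"hand": 0.1},
    {"x": 0.97,"y": 0,"z": 0.97,"wx": 0,"wy": 0,"wz": 0,"hand": 0.1},
    {"x": 0,"y": 0,"z": 0,"wx": 0,"wy": 0,"wz": 0,"hand": 0.1}
  ]
}}

```text
time_s: 8.6
tcp_pos: [0.3674, 0.3816, 0.1373]
tcp_rot: [1.456, 1.952, -0.609]
wrist_force: [0.6, -0.4, -0.5]
opening: 0.452
gripper_force: 0.0
```

```bash
python3 - <<'E'
from plan import *
plan([('r',-73,45),('p',(.363,.385,.06))])
cap('scene','s2')
E
```

```text
t 8.6 tcp [0.3674 0.3816 0.1373] z [ 0.2  -0.68 -0.7 ] y [0.96 0.29 0.  ] F [ 0.6 -0.4 -0.5] open 0.45 q [-0.63  0.92 -0.81  1.86  0.87  1.59 -1.63]
1 x {'wx': -0.04, 'wy': 0.09, 'wz': -0.06}
3 x {'x': 0.96, 'y': -0.05, 'z': 0.86}
```

View pics/s2.png

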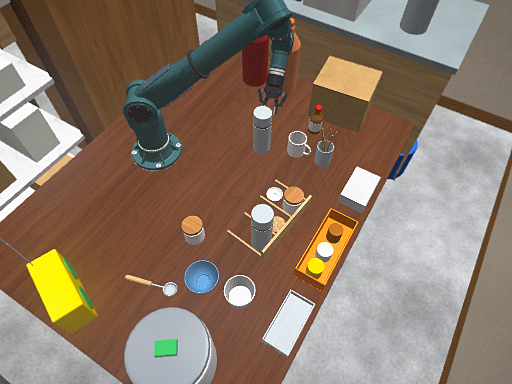

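Request:
{"api": "servo_tool", "payload": {
  "series": [
    {"x": 0.96,"y": -0.05,"z": 0.86,"wx": 0,"wy": 0.09,"wz": -0.06,"hand": 0.1},
    {"x": 0.96,"y": -0.05,"z": 0.86,"wx": 0,"wy": 0,"wz": 0,"hand": 0.1},
    {"x": 0.96,"y": -0.05,"z": 0.86,"wx": 0,"wy": 0,"wz": 0,"hand": 0.1},
    {"x": 0,"y": 0,"z": 0,"wx": 0,"wy": 0,"wz": 0,"hand": 0.1},
    {"x": 0,"y": 0,"z": 0,"wx": 0,"wy": 0,"wz": 0,"hand": 0.1}
  ]
}}

```text
time_s: 9.07
tcp_pos: [0.3642, 0.3878, 0.0655]
tcp_rot: [1.458, 1.964, -0.598]
wrist_force: [-0.7, 0.2, 1.5]
opening: 0.449
gripper_force: 0.0
```

```bash
python3 - <<'E'
from plan import *
plan([('r',-73,45),('p',(.378,.33,.058),.005),('p',(.465,.039,.058),.0075)])
E
```

```text
t 9.07 tcp [0.3642 0.3878 0.0655] z [ 0.21 -0.67 -0.71] y [0.96 0.29 0.  ] F [-0.7  0.2  1.5] open 0.45 q [-0.65  1.02 -0.78  1.86  0.94  1.52 -1.7 ]
1 x {'wx': 0.01, 'wy': -0.03, 'wz': -0.03}
10 x {'x': -0.18, 'y': -0.02, 'z': 0.24}
29 x {'x': -0.37, 'z': 0.37}
```

Request:
{"api": "servo_tool", "payload": {
  "series": [
    {"x": -0.18,"y": -0.02,"z": 0.24,"wx": 0,"wy": 0,"wz": 0,"hand": 0.1},
    {"x": -0.18,"y": -0.02,"z": 0.24,"wx": 0,"wy": 0,"wz": 0,"hand": 0.1},
    {"x": -0.18,"y": -0.02,"z": 0.24,"wx": 0,"wy": 0,"wz": 0,"hand": 0.1},
    {"x": -0.18,"y": -0.02,"z": 0.24,"wx": 0,"wy": 0,"wz": 0,"hand": 0.1},
    {"x": -0.18,"y": -0.02,"z": 0.24,"wx": 0,"wy": 0,"wz": 0,"hand": 0.1},
    {"x": -0.18,"y": -0.02,"z": 0.24,"wx": 0,"wy": 0,"wz": 0,"hand": 0.1},
    {"x": -0.18,"y": -0.02,"z": 0.24,"wx": 0,"wy": 0,"wz": 0,"hand": 0.1},
    {"x": -0.18,"y": -0.02,"z": 0.24,"wx": 0,"wy": 0,"wz": 0,"hand": 0.1},
    {"x": -0.18,"y": -0.02,"z": 0.24,"wx": 0,"wy": 0,"wz": 0,"hand": 0.1},
    {"x": -0.2,"y": 0,"z": 0.2,"wx": 0,"wy": 0,"wz": 0,"hand": 0.1},
    {"x": -0.2,"y": 0,"z": 0.2,"wx": 0,"wy": 0,"wz": 0,"hand": 0.1},
    {"x": -0.2,"y": 0,"z": 0.2,"wx": 0,"wy": 0,"wz": 0,"hand": 0.1}
  ]
}}

```text
time_s: 10.07
tcp_pos: [0.3805, 0.321, 0.0562]
tcp_rot: [1.458, 1.968, -0.593]
wrist_force: [-1.1, 4.3, 1.2]
opening: 0.446
gripper_force: 1.6
```

Request:
{"api": "servo_tool", "payload": {
  "series": [
    {"x": -0.3,"y": 0,"z": 0.3,"wx": 0,"wy": 0,"wz": 0,"hand": 0.1},
    {"x": -0.3,"y": 0,"z": 0.3,"wx": 0,"wy": 0,"wz": 0,"hand": 0.1},
    {"x": -0.3,"y": 0,"z": 0.3,"wx": 0,"wy": 0,"wz": 0,"hand": 0.1},
    {"x": -0.3,"y": 0,"z": 0.3,"wx": 0,"wy": 0,"wz": 0,"hand": 0.1}
  ]
}}

```text
time_s: 10.4
tcp_pos: [0.3909, 0.2872, 0.0562]
tcp_rot: [1.457, 1.966, -0.595]
wrist_force: [-0.2, 2.6, 0.4]
opening: 0.449
gripper_force: 1.5
```

```bash
python3 - <<'E'
from plan import *
plan([('r',-73,45),('p',(.465,.039,.058),.0075)])
E
```

```text
t 10.4 tcp [0.3909 0.2872 0.0562] z [ 0.21 -0.67 -0.71] y [0.96 0.29 0.  ] F [-0.2  2.6  0.4] open 0.45 q [-0.53  0.99 -0.75  2.03  1.02  1.43 -1.72]
1 x {'wx': 0.03, 'wy': -0.06, 'wz': -0.02}
25 x {'x': -0.37, 'z': 0.36}
```

Request:
{"api": "servo_tool", "payload": {
  "series": [
    {"x": -0.37,"y": 0,"z": 0.36,"wx": 0,"wy": 0,"wz": 0,"hand": 0.1},
    {"x": -0.37,"y": 0,"z": 0.36,"wx": 0,"wy": 0,"wz": 0,"hand": 0.1},
    {"x": -0.37,"y": 0,"z": 0.36,"wx": 0,"wy": 0,"wz": 0,"hand": 0.1},
    {"x": -0.37,"y": 0,"z": 0.36,"wx": 0,"wy": 0,"wz": 0,"hand": 0.1},
    {"x": -0.37,"y": 0,"z": 0.36,"wx": 0,"wy": 0,"wz": 0,"hand": 0.1},
    {"x": -0.37,"y": 0,"z": 0.36,"wx": 0,"wy": 0,"wz": 0,"hand": 0.1},
    {"x": -0.37,"y": 0,"z": 0.36,"wx": 0,"wy": 0,"wz": 0,"hand": 0.1},
    {"x": -0.37,"y": 0,"z": 0.36,"wx": 0,"wy": 0,"wz": 0,"hand": 0.1},
    {"x": -0.37,"y": 0,"z": 0.36,"wx": 0,"wy": 0,"wz": 0,"hand": 0.1},
    {"x": -0.37,"y": 0,"z": 0.36,"wx": 0,"wy": 0,"wz": 0,"hand": 0.1},
    {"x": -0.37,"y": 0,"z": 0.36,"wx": 0,"wy": 0,"wz": 0,"hand": 0.1},
    {"x": -0.37,"y": 0,"z": 0.36,"wx": 0,"wy": 0,"wz": 0,"hand": 0.1}
  ]
}}

```text
time_s: 11.4
tcp_pos: [0.4272, 0.1684, 0.0573]
tcp_rot: [1.457, 1.966, -0.595]
wrist_force: [-0.8, 2.7, -0.6]
opening: 0.45
gripper_force: 1.1
```

```bash
cat > loc.py <<'E'
from plan import *
F=np.array([.656,-.0406]);ex=np.array([.9921,-.1255]);ey=np.array([.1255,.9921]);O=F+.04*ex
def toprack(p): return np.array([(p-O)@ex,(p-O)@ey])
def tops(n,z,tol=.009,box=(.25,.8,-.4,.4)):
    im,d,c=cap(n);P=cloud(c,d);X,Y,Z=P[...,0],P[...,1],P[...,2]
    m=(d>0)&(X>box[0])&(X<box[1])&(Y>box[2])&(Y<box[3])&(abs(Z-z)<tol)
    k,l,st,_=cv2.connectedComponentsWithStats(m.astype(np.uint8))
    for i in range(1,k):
        if st[i,4]>100:
            (x,y),rad=cv2.minEnclosingCircle(P[l==i][:,:2].astype(np.float32))
            q=np.array([x,y])+{'top':(.001,-.002),'scene':(-.001,.002)}[n]
            print(n,z,st[i,4],'xy',q.round(4),'rad',round(rad,4),'rack',toprack(q).round(4))
E
python3 - <<'E'
from loc import *
tops('top',.225);tops('scene',.225)
plan([('r',-73,45),('p',(.465,.039,.058),.0075)])
E
```

```text
top 0.225 574 xy [ 0.642  -0.1441] rad 0.0399 rack [-0.0409 -0.1044]
top 0.225 438 xy [0.4447 0.1115] rad 0.0397 rack [-0.2687  0.1244]
scene 0.225 267 xy [0.4495 0.1074] rad 0.0415 rack [-0.2635  0.1209]
scene 0.225 379 xy [ 0.6436 -0.1425] rad 0.042 rack [-0.0395 -0.1026]
t 11.5 tcp [0.4274 0.1662 0.0578] z [ 0.21 -0.68 -0.71] y [0.96 0.29 0.  ] F [-0.4  1.1 -1.3] open 0.45 q [-0.36  0.94 -0.7   2.18  1.16  1.34 -1.7 ]
1 x {'wy': -0.01, 'wz': -0.03}
13 x {'x': -0.36, 'z': 0.36}
```

Request:
{"api": "servo_tool", "payload": {
  "series": [
    {"x": -0.36,"y": 0,"z": 0.36,"wx": 0,"wy": 0,"wz": 0,"hand": 0.1},
    {"x": -0.36,"y": 0,"z": 0.36,"wx": 0,"wy": 0,"wz": 0,"hand": 0.1},
    {"x": -0.36,"y": 0,"z": 0.36,"wx": 0,"wy": 0,"wz": 0,"hand": 0.1},
    {"x": -0.36,"y": 0,"z": 0.36,"wx": 0,"wy": 0,"wz": 0,"hand": 0.1},
    {"x": -0.36,"y": 0,"z": 0.36,"wx": 0,"wy": 0,"wz": 0,"hand": 0.1},
    {"x": -0.36,"y": 0,"z": 0.36,"wx": 0,"wy": 0,"wz": 0,"hand": 0.1},
    {"x": -0.36,"y": 0,"z": 0.36,"wx": 0,"wy": 0,"wz": 0,"hand": 0.1},
    {"x": -0.36,"y": 0,"z": 0.36,"wx": 0,"wy": 0,"wz": 0,"hand": 0.1},
    {"x": -0.36,"y": 0,"z": 0.36,"wx": 0,"wy": 0,"wz": 0,"hand": 0.1},
    {"x": -0.36,"y": 0,"z": 0.36,"wx": 0,"wy": 0,"wz": 0,"hand": 0.1},
    {"x": -0.3,"y": 0,"z": 0.3,"wx": 0,"wy": 0,"wz": 0,"hand": 0.1},
    {"x": -0.15,"y": 0,"z": 0.15,"wx": 0,"wy": 0,"wz": 0,"hand": 0.1}
  ]
}}

```text
time_s: 12.5
tcp_pos: [0.4606, 0.0579, 0.0569]
tcp_rot: [1.457, 1.964, -0.597]
wrist_force: [-0.7, 3.3, -0.2]
opening: 0.448
gripper_force: 1.8
```

```bash
python3 - <<'E'
from loc import *
tops('top',.225);tops('scene',.225)
plan([])
E
```

```text
top 0.225 574 xy [ 0.6422 -0.1441] rad 0.0396 rack [-0.0407 -0.1045]
top 0.225 278 xy [0.4772 0.0012] rad 0.0395 rack [-0.2226  0.0191]
scene 0.225 105 xy [0.4228 0.1935] rad 0.034 rack [-0.3008  0.2029]
scene 0.225 300 xy [0.4793 0.0023] rad 0.041 rack [-0.2207  0.0204]
scene 0.225 379 xy [ 0.6438 -0.1431] rad 0.0411 rack [-0.0393 -0.1032]
t 12.6 tcp [0.4605 0.0581 0.057 ] z [ 0.21 -0.67 -0.71] y [0.96 0.29 0.  ] F [-0.3 -0.4 -0.3] open 0.45 q [-0.19  0.91 -0.63  2.27  1.32  1.27 -1.65]
```

Request:
{"api": "servo_tool", "payload": {
  "series": [
    {"x": -0.3,"y": 0,"z": 0.3,"wx": 0,"wy": 0,"wz": 0,"hand": 0.1},
    {"x": -0.3,"y": 0,"z": 0.3,"wx": 0,"wy": 0,"wz": 0,"hand": 0.1},
    {"x": -0.15,"y": 0,"z": 0.15,"wx": 0,"wy": 0,"wz": 0,"hand": 0.1},
    {"x": 0,"y": 0,"z": 0,"wx": 0,"wy": 0,"wz": 0,"hand": 0.1}
  ]
}}

```text
time_s: 12.93
tcp_pos: [0.4668, 0.0383, 0.0567]
tcp_rot: [1.457, 1.965, -0.597]
wrist_force: [1.1, 0.7, -0.3]
opening: 0.449
gripper_force: 0.4
```

```bash
python3 - <<'E'
from loc import *
tops('top',.225);tops('scene',.225)
# free-bay rails (z=.025) centre check, strip in front of saucer / between bays
im,d,c=cap('top');P=cloud(c,d);q=P[(d>0)&(abs(P[...,2]-.025)<.007)]
rk=np.c_[(q[:,:2]+(.001,-.002)-O)@ex,(q[:,:2]+(.001,-.002)-O)@ey];rk=rk[(rk[:,0]>-.17)&(rk[:,0]<-.02)]
for y in(-.156,-.052,.052,.156):
    m=abs(rk[:,1]-y)<.012;print(y,m.sum(),np.median(rk[m,1]) if m.any() else None)
m=abs(abs(rk[:,1])-.052)<.01
plan([])
E
```

```text
top 0.225 575 xy [ 0.6421 -0.1449] rad 0.0402 rack [-0.0407 -0.1052]
top 0.225 237 xy [ 0.4844 -0.0235] rad 0.0382 rack [-0.2124 -0.0045]
scene 0.225 300 xy [ 0.4843 -0.0156] rad 0.0408 rack [-0.2134  0.0033]
scene 0.225 384 xy [ 0.644 -0.144] rad 0.0406 rack [-0.039  -0.1041]
-0.156 93 -0.15601497336599648
-0.052 103 -0.052379948634272
0.052 59 0.0515221461756307
0.156 80 0.15507500764015553
t 13.08 tcp [0.4665 0.0388 0.0567] z [ 0.21 -0.67 -0.71] y [0.96 0.29 0.  ] F [ 0.6  0.1 -0.5] open 0.45 q [-0.16  0.9  -0.62  2.28  1.35  1.25 -1.64]
```

```bash
python3 - <<'E'
from ik import *
from loc import *
q=r.get_state()['qpos']
def tcp(sx,yw,tl,m=0):
    y=np.radians(yw);t=np.radians(tl);h=np.array([np.cos(y),np.sin(y)]);l=np.array([-h[1],h[0]])
    C=O+(sx-.04-m)*ex
    return C-(.011*np.cos(t)+.025*np.sin(t))*h-.0145*l, .038+.025*np.cos(t)
for yw,tl in((-65,48),(-75,48),(-55,48)):
    for sx,m in((-.213,.012),(-.213,0),(-.17,0),(-.12,0),(-.08,0),(-.04,0)):
        x,z=tcp(sx,yw,tl,m);e,qq=ik((*x,z),yw,tl,q0=q,n=8);print(yw,sx,x.round(4),round(z,4),round(float(e),4),qq.round(2))
print(ik((.415,.05,.056),-70,48,q0=q)[0])
plan([('p',(.459,.063,.057)),('p',(.42,.06,.057)),('r',-72,48),('p',(*tcp(-.213,-72,48,.012)[0],.055))])
E
```

```text
-65 -0.213 [0.4087 0.005 ] 0.0547 0.0032 [-0.39  0.92 -0.33  2.51  1.61  1.09 -1.95]
-65 -0.213 [0.4206 0.0035] 0.0547 0.0 [-0.24  0.97 -0.52  2.5   1.61  1.25 -1.92]
-65 -0.17 [ 0.4632 -0.0019] 0.0547 0.0 [-0.17  0.95 -0.52  2.42  1.63  1.26 -1.8 ]
-65 -0.12 [ 0.5128 -0.0082] 0.0547 0.0 [-0.11  0.94 -0.52  2.33  1.64  1.25 -1.67]
-65 -0.08 [ 0.5525 -0.0132] 0.0547 0.0 [-0.07  0.94 -0.53  2.26  1.64  1.25 -1.57]
-65 -0.04 [ 0.5922 -0.0182] 0.0547 0.0 [-0.    0.96 -0.57  2.18  1.65  1.29 -1.47]
-75 -0.213 [0.4121 0.0089] 0.0547 0.0 [-0.24  0.95 -0.53  2.43  1.44  1.22 -1.91]
-75 -0.213 [0.424  0.0074] 0.0547 0.0 [-0.22  0.95 -0.53  2.41  1.45  1.23 -1.88]
-75 -0.17 [0.4666 0.002 ] 0.0547 0.0 [-0.15  0.94 -0.54  2.33  1.46  1.25 -1.77]
-75 -0.12 [ 0.5162 -0.0042] 0.0547 0.0 [-0.09  0.95 -0.55  2.24  1.47  1.28 -1.65]
-75 -0.08 [ 0.5559 -0.0093] 0.0547 0.0 [-0.08  0.94 -0.52  2.16  1.47  1.26 -1.55]
-75 -0.04 [ 0.5956 -0.0143] 0.0547 0.0 [-0.05  0.95 -0.51  2.09  1.47  1.26 -1.47]
-55 -0.213 [0.406  0.0006] 0.0547 0.0333 [-0.19  1.02 -0.63  2.51  1.65  1.38 -1.85]
-55 -0.213 [ 0.4179 -0.0009] 0.0547 0.0265 [-0.06  1.1  -0.8   2.51  1.66  1.56 -1.82]
-55 -0.17 [ 0.4606 -0.0063] 0.0547 0.0005 [ 0.22  1.41 -1.22  2.51  1.72  2.07 -1.68]
-55 -0.12 [ 0.5102 -0.0126] 0.0547 0.0001 [-0.1   0.94 -0.5   2.42  1.82  1.27 -1.69]
-55 -0.08 [ 0.5499 -0.0176] 0.0547 0.0 [-0.06  0.94 -0.51  2.35  1.83  1.25 -1.58]
-55 -0.04 [ 0.5896 -0.0226] 0.0547 0.0 [-0.03  0.93 -0.5   2.27  1.83  1.21 -1.49]
3.5465189753369965e-05
t 13.08 tcp [0.4665 0.0388 0.0567] z [ 0.21 -0.67 -0.71] y [0.96 0.29 0.  ] F [ 0.6  0.1 -0.5] open 0.45 q [-0.16  0.9  -0.62  2.28  1.35  1.25 -1.64]
1 x {'x': 0.89, 'y': -0.01, 'z': -0.9}
2 x {'x': 0.15, 'y': -0.95, 'z': -0.15}
1 x {'wx': -0.11, 'wy': -0.56, 'wz': -0.14}
2 x {'x': -0.75, 'y': -0.62, 'z': 0.9}
```

Request:
{"api": "servo_tool", "payload": {
  "series": [
    {"x": 0.9,"y": 0,"z": -0.9,"wx": 0,"wy": 0,"wz": 0,"hand": 0.1},
    {"x": 0.5,"y": -0.9,"z": -0.5,"wx": 0,"wy": 0,"wz": 0,"hand": 1},
    {"x": 0.1,"y": -0.95,"z": -0.1,"wx": 0,"wy": 0,"wz": 0,"hand": 1},
    {"x": 0,"y": -0.3,"z": 0,"wx": -0.1,"wy": -0.8,"wz": -0.1,"hand": 1},
    {"x": 0,"y": 0,"z": 0,"wx": 0,"wy": 0,"wz": 0,"hand": 1},
    {"x": 0,"y": 0,"z": 0,"wx": 0,"wy": 0,"wz": 0,"hand": 1}
  ]
}}

```text
time_s: 13.58
tcp_pos: [0.4131, 0.0682, 0.0562]
tcp_rot: [1.394, 1.915, -0.638]
wrist_force: [-0.0, -0.0, -0.3]
opening: -0.001
gripper_force: 0.0
```

```bash
cat >> loc.py <<'E'
def tcp(sx,yw,tl,m=0,dy=0):
    y=np.radians(yw);t=np.radians(tl);h=np.array([np.cos(y),np.sin(y)]);l=np.array([-h[1],h[0]])
    C=O+(sx-.04-m)*ex+dy*ey
    return (*(C-(.011*np.cos(t)+.025*np.sin(t))*h-.0145*l), .038+.025*np.cos(t))
E
python3 - <<'E'
from loc import *
tops('top',.225);tops('scene',.225)
plan([('r',-72,50),('p',tcp(-.213,-72,50,.012)),('p',tcp(-.213,-72,50,0),.005),('p',tcp(-.12,-72,50),.0075)])
E
```

```text
top 0.225 570 xy [ 0.6424 -0.1445] rad 0.0397 rack [-0.0404 -0.1048]
top 0.225 584 xy [ 0.4836 -0.0163] rad 0.0397 rack [-0.2141  0.0024]
scene 0.225 110 xy [0.3688 0.2303] rad 0.0421 rack [-0.359   0.2327]
scene 0.225 304 xy [ 0.4836 -0.0163] rad 0.041 rack [-0.2141  0.0025]
scene 0.225 382 xy [ 0.6435 -0.1432] rad 0.0411 rack [-0.0395 -0.1034]
t 13.68 tcp [0.4137 0.0674 0.0567] z [ 0.23 -0.72 -0.65] y [0.95 0.31 0.  ] F [0.2 0.8 0.2] open -0.0 q [-0.3   0.94 -0.63  2.34  1.28  1.32 -1.8 ]
1 x {'wx': -0.01, 'wy': -0.12, 'wz': -0.05}
3 x {'x': -0.56, 'y': -0.35, 'z': 0.74}
3 x {'x': -0.06, 'y': 0.18, 'z': 0.06}
12 x {'x': -0.11, 'y': 0.35, 'z': 0.13}
```

Request:
{"api": "servo_tool", "payload": {
  "series": [
    {"x": -0.56,"y": -0.35,"z": 0.74,"wx": 0,"wy": -0.1,"wz": -0.05,"hand": 1},
    {"x": -0.56,"y": -0.3,"z": 0.74,"wx": 0,"wy": 0,"wz": 0,"hand": 1},
    {"x": -0.56,"y": -0.3,"z": 0.74,"wx": 0,"wy": 0,"wz": 0,"hand": 1},
    {"x": 0,"y": 0,"z": 0,"wx": 0,"wy": 0,"wz": 0,"hand": 1},
    {"x": 0,"y": 0,"z": 0,"wx": 0,"wy": 0,"wz": 0,"hand": 1}
  ]
}}

```text
time_s: 14.1
tcp_pos: [0.4124, 0.0072, 0.0539]
tcp_rot: [1.389, 1.906, -0.647]
wrist_force: [-0.0, 0.5, 0.2]
opening: -0.002
gripper_force: 0.0
```

```bash
python3 - <<'E'
from loc import *
plan([('r',-72,50),('p',tcp(-.213,-72,50,0),.005),('p',tcp(-.12,-72,50),.0075)])
im,d,c=cap('top','t3')
cv2.imwrite('pics/t3.png',cv2.resize(im[100:300,180:380,::-1],(600,600)))
E
```

```text
t 14.1 tcp [0.4124 0.0072 0.0539] z [ 0.23 -0.73 -0.64] y [ 0.95  0.31 -0.  ] F [-0.   0.5  0.2] open -0.0 q [-0.22  0.95 -0.59  2.41  1.38  1.3  -1.83]
1 x {'wx': -0.03, 'wy': -0.02, 'wz': -0.02}
2 x {'x': -0.06, 'y': 0.24, 'z': 0.07}
12 x {'x': -0.11, 'y': 0.35, 'z': 0.13}
```

View pics/t3.png

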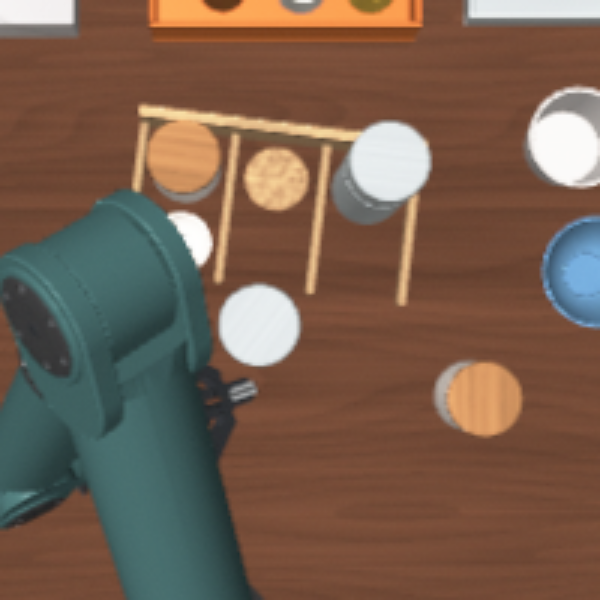

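Request:
{"api": "servo_tool", "payload": {
  "series": [
    {"x": -0.06,"y": 0.24,"z": 0.07,"wx": 0,"wy": 0,"wz": 0,"hand": 1},
    {"x": -0.06,"y": 0.24,"z": 0.07,"wx": 0,"wy": 0,"wz": 0,"hand": 1},
    {"x": -0.06,"y": 0.24,"z": 0.07,"wx": 0,"wy": 0,"wz": 0,"hand": 1},
    {"x": -0.11,"y": 0.35,"z": 0.13,"wx": 0,"wy": 0,"wz": 0,"hand": 1},
    {"x": -0.11,"y": 0.35,"z": 0.13,"wx": 0,"wy": 0,"wz": 0,"hand": 1},
    {"x": -0.11,"y": 0.35,"z": 0.13,"wx": 0,"wy": 0,"wz": 0,"hand": 1}
  ]
}}

```text
time_s: 14.65
tcp_pos: [0.451, 0.0048, 0.0535]
tcp_rot: [1.386, 1.91, -0.646]
wrist_force: [-2.2, 0.7, -0.0]
opening: -0.003
gripper_force: 1.5
```

```bash
python3 - <<'E'
from loc import *
tops('top',.225);tops('scene',.225)
plan([('r',-72,50),('p',tcp(-.12,-72,50),.0075)])
E
```

```text
top 0.225 572 xy [ 0.6428 -0.1445] rad 0.0398 rack [-0.04   -0.1047]
top 0.225 508 xy [ 0.5045 -0.0224] rad 0.0396 rack [-0.1926 -0.001 ]
scene 0.225 120 xy [0.4001 0.1793] rad 0.0433 rack [-0.3215  0.1861]
scene 0.225 317 xy [ 0.5091 -0.0234] rad 0.0411 rack [-0.1879 -0.0014]
scene 0.225 378 xy [ 0.6438 -0.1436] rad 0.0403 rack [-0.0391 -0.1038]
t 14.75 tcp [0.4523 0.0047 0.0536] z [ 0.24 -0.73 -0.64] y [0.95 0.31 0.  ] F [-0.1 -0.2 -0.6] open 0.0 q [-0.18  0.93 -0.57  2.34  1.4   1.3  -1.73]
1 x {'wy': -0.02, 'wz': -0.02}
8 x {'x': -0.12, 'y': 0.35, 'z': 0.14}
```

Request:
{"api": "servo_tool", "payload": {
  "series": [
    {"x": -0.12,"y": 0.35,"z": 0.14,"wx": 0,"wy": 0,"wz": 0,"hand": 1},
    {"x": -0.12,"y": 0.35,"z": 0.13,"wx": 0,"wy": 0,"wz": 0,"hand": 1},
    {"x": -0.12,"y": 0.35,"z": 0.13,"wx": 0,"wy": 0,"wz": 0,"hand": 1},
    {"x": -0.12,"y": 0.35,"z": 0.13,"wx": 0,"wy": 0,"wz": 0,"hand": 1},
    {"x": -0.12,"y": 0.35,"z": 0.13,"wx": 0,"wy": 0,"wz": 0,"hand": 1},
    {"x": -0.12,"y": 0.35,"z": 0.13,"wx": 0,"wy": 0,"wz": 0,"hand": 1},
    {"x": -0.12,"y": 0.35,"z": 0.13,"wx": 0,"wy": 0,"wz": 0,"hand": 1}
  ]
}}

```text
time_s: 15.33
tcp_pos: [0.5058, -0.004, 0.0545]
tcp_rot: [1.387, 1.909, -0.646]
wrist_force: [-2.0, 1.1, -1.1]
opening: 0.001
gripper_force: 1.1
```

```bash
python3 - <<'E'
from loc import *
tops('top',.225);tops('scene',.225);tops('top',.095,box=(.5,.8,-.05,.3))
plan([('p',tcp(-.13,-72,50,.025)),('r',-50,45),('p',tcp(-.13,-50,45,.01)),('p',tcp(-.04,-50,45),.0075)])
E
```

```text
top 0.225 573 xy [ 0.6426 -0.144 ] rad 0.0401 rack [-0.0404 -0.1043]
top 0.225 408 xy [ 0.5587 -0.0378] rad 0.0398 rack [-0.1369 -0.0094]
scene 0.225 119 xy [0.4623 0.1672] rad 0.046 rack [-0.2583  0.1819]
scene 0.225 332 xy [ 0.5616 -0.0377] rad 0.0413 rack [-0.134 -0.009]
scene 0.225 381 xy [ 0.6431 -0.1441] rad 0.0404 rack [-0.0398 -0.1043]
top 0.095 478 xy [0.6685 0.0619] rad 0.04 rack [-0.0404  0.1032]
t 15.48 tcp [ 0.506  -0.0041  0.0548] z [ 0.24 -0.73 -0.64] y [0.95 0.31 0.  ] F [ 0.2  0.3 -1. ] open -0.0 q [-0.13  0.92 -0.54  2.25  1.43  1.29 -1.59]
2 x {'x': 0.19, 'y': -0.59, 'z': -0.2}
3 x {'wx': -0.94, 'wy': 0.28, 'wz': -0.87}
1 x {'x': -0.59, 'y': -0.02, 'z': 0.48}
10 x {'x': -0.26, 'y': 0.34, 'z': 0.26}
```

Request:
{"api": "servo_tool", "payload": {
  "series": [
    {"x": 0.2,"y": -0.6,"z": -0.2,"wx": 0,"wy": 0,"wz": 0,"hand": 1},
    {"x": 0.2,"y": -0.6,"z": -0.2,"wx": 0,"wy": 0,"wz": 0,"hand": 1},
    {"x": 0,"y": 0,"z": 0,"wx": -0.94,"wy": 0.28,"wz": -0.87,"hand": 1},
    {"x": 0,"y": 0,"z": 0,"wx": -0.94,"wy": 0.28,"wz": -0.87,"hand": 1},
    {"x": 0,"y": 0,"z": 0,"wx": -0.94,"wy": 0.28,"wz": -0.87,"hand": 1},
    {"x": 0,"y": 0,"z": 0,"wx": 0,"wy": 0,"wz": 0,"hand": 1}
  ]
}}

```text
time_s: 15.98
tcp_pos: [0.4758, -0.0035, 0.0545]
tcp_rot: [1.025, 2.166, -0.438]
wrist_force: [-0.3, -1.0, 0.2]
opening: 0.002
gripper_force: 0.0
```

```bash
python3 - <<'E'
from loc import *
plan([('r',-50,45),('p',tcp(-.135,-50,45,.008,-.02)),('p',tcp(-.04,-50,45,0,-.012),.0075)])
E
```

```text
t 15.98 tcp [ 0.4758 -0.0035  0.0545] z [ 0.44 -0.55 -0.7 ] y [ 0.78  0.63 -0.01] F [-0.3 -1.   0.2] open 0.0 q [-0.11  0.9  -0.57  2.47  1.76  1.24 -1.62]
1 x {'wx': -0.16, 'wy': 0.04, 'wz': -0.04}
2 x {'x': -0.51, 'y': -0.3, 'z': 0.46}
11 x {'x': -0.22, 'y': 0.34, 'z': 0.23}
```

Request:
{"api": "servo_tool", "payload": {
  "series": [
    {"x": -0.34,"y": -0.2,"z": 0.31,"wx": -0.16,"wy": 0,"wz": 0,"hand": 1},
    {"x": -0.34,"y": -0.2,"z": 0.31,"wx": 0,"wy": 0,"wz": 0,"hand": 1},
    {"x": -0.34,"y": -0.2,"z": 0.31,"wx": 0,"wy": 0,"wz": 0,"hand": 1},
    {"x": -0.15,"y": 0.2,"z": 0.16,"wx": 0,"wy": 0,"wz": 0,"hand": 1},
    {"x": -0.15,"y": 0.2,"z": 0.16,"wx": 0,"wy": 0,"wz": 0,"hand": 1},
    {"x": -0.22,"y": 0.34,"z": 0.23,"wx": 0,"wy": 0,"wz": 0,"hand": 1},
    {"x": -0.22,"y": 0.34,"z": 0.23,"wx": 0,"wy": 0,"wz": 0,"hand": 1},
    {"x": -0.22,"y": 0.34,"z": 0.23,"wx": 0,"wy": 0,"wz": 0,"hand": 1}
  ]
}}

```text
time_s: 16.65
tcp_pos: [0.5269, -0.0328, 0.0545]
tcp_rot: [1.022, 2.164, -0.416]
wrist_force: [-3.7, 0.7, 2.3]
opening: 0.004
gripper_force: 2.1
```

```bash
python3 - <<'E'
from loc import *
tops('top',.225);tops('scene',.225);tops('top',.095,box=(.5,.8,-.05,.3))
plan([('r',-50,45),('p',tcp(-.04,-50,45,0,-.012),.0075)])
E
```

```text
top 0.225 570 xy [ 0.6424 -0.1442] rad 0.0397 rack [-0.0405 -0.1045]
top 0.225 374 xy [ 0.5863 -0.0374] rad 0.0394 rack [-0.1096 -0.0055]
scene 0.225 114 xy [0.4365 0.0799] rad 0.0423 rack [-0.2729  0.092 ]
scene 0.225 330 xy [ 0.5925 -0.0381] rad 0.0405 rack [-0.1033 -0.0055]
scene 0.225 380 xy [ 0.6434 -0.1435] rad 0.0406 rack [-0.0396 -0.1037]
top 0.095 480 xy [0.6682 0.0622] rad 0.0399 rack [-0.0408  0.1035]
t 16.8 tcp [ 0.5283 -0.0322  0.0546] z [ 0.46 -0.54 -0.7 ] y [0.77 0.64 0.01] F [-0.2 -0.1 -0.3] open 0.0 q [-0.01  0.88 -0.52  2.4   1.85  1.19 -1.51]
1 x {'wx': 0.03, 'wy': 0.04, 'wz': -0.12}
6 x {'x': -0.25, 'y': 0.35, 'z': 0.24}
```

Request:
{"api": "servo_tool", "payload": {
  "series": [
    {"x": -0.22,"y": 0.35,"z": 0.22,"wx": 0,"wy": 0,"wz": 0,"hand": 1},
    {"x": -0.25,"y": 0.35,"z": 0.24,"wx": 0,"wy": 0,"wz": 0,"hand": 1},
    {"x": -0.25,"y": 0.35,"z": 0.24,"wx": 0,"wy": 0,"wz": 0,"hand": 1},
    {"x": -0.25,"y": 0.35,"z": 0.24,"wx": 0,"wy": 0,"wz": 0,"hand": 1},
    {"x": -0.25,"y": 0.35,"z": 0.24,"wx": 0,"wy": 0,"wz": 0,"hand": 1},
    {"x": -0.15,"y": 0.2,"z": 0.14,"wx": 0,"wy": 0,"wz": 0,"hand": 1}
  ]
}}

```text
time_s: 17.3
tcp_pos: [0.5827, -0.0373, 0.0558]
tcp_rot: [1.022, 2.161, -0.414]
wrist_force: [-2.2, 1.0, -0.1]
opening: -0.001
gripper_force: 1.2
```

```bash
python3 - <<'E'
from loc import *
tops('top',.225);tops('scene',.225);tops('top',.095,box=(.5,.8,-.05,.3))
plan([('p',tcp(-.04,-50,45,0,-.012),.0025)])
E
```

```text
top 0.225 573 xy [ 0.645  -0.0396] rad 0.0397 rack [-0.051  -0.0004]
top 0.225 575 xy [ 0.6424 -0.1443] rad 0.0398 rack [-0.0405 -0.1046]
scene 0.225 113 xy [0.4862 0.0722] rad 0.0388 rack [-0.2226  0.0906]
scene 0.225 345 xy [ 0.6478 -0.04  ] rad 0.0403 rack [-0.0482 -0.0004]
scene 0.225 384 xy [ 0.643  -0.1441] rad 0.0406 rack [-0.0399 -0.1043]
top 0.095 479 xy [0.6685 0.0627] rad 0.0402 rack [-0.0406  0.104 ]
t 17.45 tcp [ 0.5819 -0.0373  0.0559] z [ 0.46 -0.54 -0.7 ] y [0.77 0.64 0.01] F [0.4 0.3 0.6] open -0.0 q [ 0.02  0.87 -0.5   2.29  1.85  1.13 -1.38]
2 x {'x': -0.06, 'y': 0.1, 'z': 0.07}
```

Request:
{"api": "servo_tool", "payload": {
  "series": [
    {"x": -0.06,"y": 0.09,"z": 0.06,"wx": 0,"wy": 0,"wz": 0,"hand": 1},
    {"x": -0.06,"y": 0.09,"z": 0.06,"wx": 0,"wy": 0,"wz": 0,"hand": 1},
    {"x": -0.06,"y": 0.09,"z": 0.06,"wx": 0,"wy": 0,"wz": 0,"hand": 1},
    {"x": -0.06,"y": 0.09,"z": 0.06,"wx": 0,"wy": 0,"wz": 0,"hand": 1}
  ]
}}

```text
time_s: 17.78
tcp_pos: [0.5899, -0.0381, 0.0557]
tcp_rot: [1.021, 2.164, -0.416]
wrist_force: [-4.8, 0.3, 1.5]
opening: 0.002
gripper_force: 1.9
```

Request:
{"api": "servo_tool", "payload": {
  "series": [
    {"x": -0.04,"y": 0.05,"z": 0.04,"wx": 0,"wy": 0,"wz": 0,"hand": 1},
    {"x": -0.04,"y": 0.05,"z": 0.04,"wx": 0,"wy": 0,"wz": 0,"hand": 1}
  ]
}}

```text
time_s: 17.95
tcp_pos: [0.5935, -0.0383, 0.0557]
tcp_rot: [1.022, 2.164, -0.415]
wrist_force: [-4.4, 0.9, 1.8]
opening: -0.001
gripper_force: 1.9
```

Request:
{"api": "servo_tool", "payload": {
  "series": [
    {"x": -0.03,"y": 0.04,"z": 0.03,"wx": 0,"wy": 0,"wz": 0,"hand": 1}
  ]
}}

```text
time_s: 18.03
tcp_pos: [0.5948, -0.0385, 0.0557]
tcp_rot: [1.022, 2.163, -0.415]
wrist_force: [-4.0, 0.5, 2.0]
opening: -0.004
gripper_force: 1.8
```

Request:
{"api": "servo_tool", "payload": {
  "series": [
    {"x": -0.03,"y": 0.04,"z": 0.03,"wx": 0,"wy": 0,"wz": 0,"hand": 1}
  ]
}}

```text
time_s: 18.12
tcp_pos: [0.596, -0.0386, 0.0557]
tcp_rot: [1.021, 2.163, -0.415]
wrist_force: [-3.0, -0.2, 1.1]
opening: 0.005
gripper_force: 1.8
```

```bash
python3 - <<'E'
from loc import *
tops('top',.225);tops('scene',.225)
plan([])
E
```

```text
top 0.225 573 xy [ 0.6547 -0.0404] rad 0.04 rack [-0.0413 -0.    ]
top 0.225 569 xy [ 0.6425 -0.144 ] rad 0.0399 rack [-0.0404 -0.1043]
scene 0.225 107 xy [0.5031 0.0713] rad 0.0334 rack [-0.2058  0.0918]
scene 0.225 344 xy [ 0.6568 -0.0396] rad 0.0403 rack [-0.0393  0.0011]
scene 0.225 379 xy [ 0.6442 -0.1433] rad 0.0404 rack [-0.0388 -0.1033]
t 18.22 tcp [ 0.5963 -0.0386  0.0557] z [ 0.46 -0.54 -0.7 ] y [0.77 0.64 0.01] F [-3.1 -1.3  0. ] open -0.0 q [ 0.03  0.87 -0.49  2.26  1.84  1.12 -1.35]
```

Request:
{"api": "servo_tool", "payload": {
  "series": [
    {"x": -0.04,"y": 0.05,"z": 0.04,"wx": 0,"wy": 0,"wz": 0,"hand": 1}
  ]
}}

```text
time_s: 18.3
tcp_pos: [0.5972, -0.0387, 0.0557]
tcp_rot: [1.021, 2.164, -0.415]
wrist_force: [-4.5, -0.7, 2.0]
opening: -0.001
gripper_force: 1.9
```

Request:
{"api": "servo_tool", "payload": {
  "series": [
    {"x": -0.04,"y": 0.05,"z": 0.04,"wx": 0,"wy": 0,"wz": 0,"hand": 1}
  ]
}}

```text
time_s: 18.38
tcp_pos: [0.5989, -0.039, 0.0557]
tcp_rot: [1.021, 2.164, -0.415]
wrist_force: [-6.6, 0.2, 1.2]
opening: 0.001
gripper_force: 3.3
```

Request:
{"api": "servo_tool", "payload": {
  "series": [
    {"x": -0.03,"y": 0.04,"z": 0.03,"wx": 0,"wy": 0,"wz": 0,"hand": 1}
  ]
}}

```text
time_s: 18.47
tcp_pos: [0.5992, -0.0391, 0.0555]
tcp_rot: [1.022, 2.165, -0.416]
wrist_force: [-8.7, 2.0, 5.0]
opening: 0.0
gripper_force: 4.2
```

```bash
python3 - <<'E'
from loc import *
tops('top',.225);tops('scene',.225)
plan([('p',tcp(-.12,-50,45,.02,0)),('p',(.45,.0,.30))])
E
```

```text
top 0.225 575 xy [ 0.6575 -0.0397] rad 0.0399 rack [-0.0386  0.0011]
top 0.225 574 xy [ 0.6424 -0.1444] rad 0.0398 rack [-0.0405 -0.1047]
scene 0.225 114 xy [0.5012 0.0708] rad 0.0395 rack [-0.2076  0.0911]
scene 0.225 345 xy [ 0.6583 -0.041 ] rad 0.0403 rack [-0.0376 -0.0001]
scene 0.225 381 xy [ 0.6426 -0.1446] rad 0.0414 rack [-0.0403 -0.1049]
t 18.57 tcp [ 0.599  -0.039   0.0556] z [ 0.46 -0.54 -0.71] y [0.77 0.64 0.01] F [-7.1  1.2  3.7] open 0.0 q [ 0.03  0.87 -0.49  2.25  1.84  1.11 -1.34]
4 x {'x': 0.79, 'y': -0.84, 'z': -0.8}
10 x {'x': -0.74, 'y': -0.11, 'z': -0.99}
```

Request:
{"api": "servo_tool", "payload": {
  "series": [
    {"x": 0.3,"y": -0.3,"z": -0.3,"wx": 0,"wy": 0,"wz": 0,"hand": 1},
    {"x": 0.75,"y": -0.8,"z": -0.75,"wx": 0,"wy": 0,"wz": 0,"hand": 1},
    {"x": 0.75,"y": -0.8,"z": -0.8,"wx": 0,"wy": 0,"wz": 0,"hand": 1},
    {"x": 0.75,"y": -0.8,"z": -0.8,"wx": 0,"wy": 0,"wz": 0,"hand": 1},
    {"x": -0.7,"y": -0.3,"z": -0.95,"wx": 0,"wy": 0,"wz": 0,"hand": 1},
    {"x": -0.7,"y": -0.3,"z": -0.95,"wx": 0,"wy": 0,"wz": 0,"hand": 1},
    {"x": -0.7,"y": -0.3,"z": -0.95,"wx": 0,"wy": 0,"wz": 0,"hand": 1},
    {"x": -0.7,"y": -0.3,"z": -0.95,"wx": 0,"wy": 0,"wz": 0,"hand": 1},
    {"x": -0.7,"y": -0.3,"z": -0.95,"wx": 0,"wy": 0,"wz": 0,"hand": 1},
    {"x": -0.7,"y": -0.3,"z": -0.95,"wx": 0,"wy": 0,"wz": 0,"hand": 0.1},
    {"x": -0.7,"y": -0.3,"z": -0.95,"wx": 0,"wy": 0,"wz": 0,"hand": 0.1},
    {"x": -0.7,"y": -0.3,"z": -0.95,"wx": 0,"wy": 0,"wz": 0,"hand": 0.1}
  ]
}}

```text
time_s: 19.57
tcp_pos: [0.4557, -0.0253, 0.2442]
tcp_rot: [1.019, 2.163, -0.412]
wrist_force: [1.1, -0.1, 0.2]
opening: 0.415
gripper_force: 0.0
```

```bash
python3 - <<'E'
from ik import *
from loc import *
tops('top',.225);tops('scene',.225);tops('top',.095);tops('scene',.095,box=(.25,.8,-.4,-.15))
q=r.get_state()['qpos']
for x,yw,t in(((.375,-.354,.06),-108,0),((.47,-.065,.06),-108,0),((.43,-.012,.06),173,0),((.52,-.025,.06),173,0)):
    e,qq=ik(x,yw,t,q0=q);print(x,round(float(e),4),qq.round(2))
plan([('r',-108,0),('p',(.375,-.354,.2)),('p',(.375,-.354,.06))])
E
```

```text
top 0.225 572 xy [ 0.6575 -0.0401] rad 0.0401 rack [-0.0385  0.0007]
top 0.225 572 xy [ 0.6422 -0.1445] rad 0.0398 rack [-0.0406 -0.1048]
scene 0.225 340 xy [ 0.6578 -0.0398] rad 0.0407 rack [-0.0383  0.001 ]
scene 0.225 375 xy [ 0.6435 -0.1447] rad 0.0399 rack [-0.0394 -0.1048]
top 0.095 477 xy [0.6686 0.0623] rad 0.0399 rack [-0.0404  0.1036]
top 0.095 498 xy [ 0.4054 -0.2601] rad 0.0412 rack [-0.261  -0.2492]
scene 0.095 334 xy [ 0.4074 -0.258 ] rad 0.0409 rack [-0.2593 -0.2469]
(0.375, -0.354, 0.06) 0.0 [ 1.12  0.75 -0.63  2.2   0.97  0.51 -0.59]
(0.47, -0.065, 0.06) 0.0 [ 0.48  0.71 -0.6   2.29  1.04  0.44 -1.3 ]
(0.43, -0.012, 0.06) 0.0 [ 0.67  0.95 -1.12  2.39  1.39  0.84  3.09]
(0.52, -0.025, 0.06) 0.0 [-0.27  0.69  0.38  2.18 -0.67  0.39 -1.03]
t 19.77 tcp [ 0.456  -0.0256  0.2437] z [ 0.46 -0.54 -0.7 ] y [0.77 0.64 0.01] F [-1.1  0.  -0.8] open 0.45 q [ 0.03  0.39 -0.66  2.47  1.44  1.03 -1.14]
10 x {'wx': 0.41, 'wy': 0.72, 'wz': 0.95}
17 x {'x': -0.99, 'y': 0.07, 'z': 0.12}
8 x {'x': -0.01, 'y': 0.01, 'z': 0.89}
```

Request:
{"api": "servo_tool", "payload": {
  "series": [
    {"x": 0,"y": 0,"z": 0,"wx": 0.41,"wy": 0.72,"wz": 0.95,"hand": 0.1},
    {"x": 0,"y": 0,"z": 0,"wx": 0.41,"wy": 0.72,"wz": 0.95,"hand": 0.1},
    {"x": 0,"y": 0,"z": 0,"wx": 0.41,"wy": 0.72,"wz": 0.95,"hand": 0.1},
    {"x": 0,"y": 0,"z": 0,"wx": 0.41,"wy": 0.72,"wz": 0.95,"hand": 0.1},
    {"x": 0,"y": 0,"z": 0,"wx": 0.41,"wy": 0.72,"wz": 0.95,"hand": 0.1},
    {"x": 0,"y": 0,"z": 0,"wx": 0.41,"wy": 0.72,"wz": 0.95,"hand": 0.1},
    {"x": 0,"y": 0,"z": 0,"wx": 0.41,"wy": 0.72,"wz": 0.95,"hand": 0.1},
    {"x": 0,"y": 0,"z": 0,"wx": 0.41,"wy": 0.72,"wz": 0.95,"hand": 0.1},
    {"x": 0,"y": 0,"z": 0,"wx": 0.41,"wy": 0.72,"wz": 0.95,"hand": 0.1},
    {"x": 0,"y": 0,"z": 0,"wx": 0.41,"wy": 0.72,"wz": 0.95,"hand": 0.1},
    {"x": 0,"y": 0,"z": 0,"wx": 0,"wy": 0,"wz": 0,"hand": 0.1}
  ]
}}

```text
time_s: 20.68
tcp_pos: [0.456, -0.0298, 0.2412]
tcp_rot: [-2.543, -1.839, 0.011]
wrist_force: [0.4, 0.2, -1.1]
opening: 0.449
gripper_force: 0.0
```

```bash
python3 - <<'E'
from loc import *
plan([('r',-108,0),('p',(.375,-.354,.2)),('p',(.375,-.354,.06))])
E
```

```text
t 20.68 tcp [ 0.456  -0.0298  0.2412] z [-0.01 -0.   -1.  ] y [ 0.95 -0.31 -0.01] F [ 0.4  0.2 -1.1] open 0.45 q [ 0.56  0.36 -0.74  2.18  0.36  0.73 -0.74]
1 x {'wx': -0.07, 'wy': 0.04, 'wz': -0.05}
17 x {'x': -0.98, 'y': 0.07, 'z': 0.12}
8 x {'y': -0.01, 'z': 0.88}
```

Request:
{"api": "servo_tool", "payload": {
  "series": [
    {"x": -0.98,"y": 0.07,"z": 0.12,"wx": -0.07,"wy": 0,"wz": 0,"hand": 0.1},
    {"x": -0.98,"y": 0.07,"z": 0.12,"wx": 0,"wy": 0,"wz": 0,"hand": 0.1},
    {"x": -0.98,"y": 0.07,"z": 0.12,"wx": 0,"wy": 0,"wz": 0,"hand": 0.1},
    {"x": -0.98,"y": 0.07,"z": 0.12,"wx": 0,"wy": 0,"wz": 0,"hand": 0.1},
    {"x": -0.98,"y": 0.07,"z": 0.12,"wx": 0,"wy": 0,"wz": 0,"hand": 0.1},
    {"x": -0.98,"y": 0.07,"z": 0.12,"wx": 0,"wy": 0,"wz": 0,"hand": 0.1},
    {"x": -0.98,"y": 0.07,"z": 0.12,"wx": 0,"wy": 0,"wz": 0,"hand": 0.1},
    {"x": -0.98,"y": 0.07,"z": 0.12,"wx": 0,"wy": 0,"wz": 0,"hand": 0.1},
    {"x": -0.98,"y": 0.07,"z": 0.12,"wx": 0,"wy": 0,"wz": 0,"hand": 0.1},
    {"x": -0.98,"y": 0.07,"z": 0.12,"wx": 0,"wy": 0,"wz": 0,"hand": 0.1},
    {"x": -0.98,"y": 0.07,"z": 0.12,"wx": 0,"wy": 0,"wz": 0,"hand": 0.1},
    {"x": -0.98,"y": 0.07,"z": 0.12,"wx": 0,"wy": 0,"wz": 0,"hand": 0.1}
  ]
}}

```text
time_s: 21.68
tcp_pos: [0.399, -0.2556, 0.2138]
tcp_rot: [2.53, 1.855, -0.006]
wrist_force: [0.3, -0.1, 0.2]
opening: 0.452
gripper_force: 0.0
```

Request:
{"api": "servo_tool", "payload": {
  "series": [
    {"x": -0.98,"y": 0.07,"z": 0.12,"wx": 0,"wy": 0,"wz": 0,"hand": 0.1},
    {"x": -0.98,"y": 0.07,"z": 0.12,"wx": 0,"wy": 0,"wz": 0,"hand": 0.1},
    {"x": -0.98,"y": 0.07,"z": 0.12,"wx": 0,"wy": 0,"wz": 0,"hand": 0.1},
    {"x": -0.98,"y": 0.07,"z": 0.12,"wx": 0,"wy": 0,"wz": 0,"hand": 0.1},
    {"x": -0.98,"y": 0.07,"z": 0.12,"wx": 0,"wy": 0,"wz": 0,"hand": 0.1},
    {"x": 0,"y": 0,"z": 0.8,"wx": 0,"wy": 0,"wz": 0,"hand": 0.1},
    {"x": 0,"y": 0,"z": 0.8,"wx": 0,"wy": 0,"wz": 0,"hand": 0.1},
    {"x": 0,"y": 0,"z": 0.8,"wx": 0,"wy": 0,"wz": 0,"hand": 0.1},
    {"x": 0,"y": 0,"z": 0.8,"wx": 0,"wy": 0,"wz": 0,"hand": 0.1},
    {"x": 0,"y": 0,"z": 0.8,"wx": 0,"wy": 0,"wz": 0,"hand": 0.1},
    {"x": 0,"y": 0,"z": 0,"wx": 0,"wy": 0,"wz": 0,"hand": 0.1}
  ]
}}

```text
time_s: 22.6
tcp_pos: [0.375, -0.3494, 0.12]
tcp_rot: [-2.532, -1.857, 0.007]
wrist_force: [-0.5, -0.8, 0.4]
opening: 0.444
gripper_force: 0.0
```

```bash
python3 - <<'E'
from loc import *
h=np.array([.307,.952])
J=np.array([.4064,-.259]);M=O-.215*ex;u=(M-J)/np.linalg.norm(M-J);print(M,u,np.degrees(np.arctan2(u[1],u[0])),np.linalg.norm(M-J))
plan([('r',-108,0),('p',(*(J-.1*u),.062)),('p',(*(J-.046*u),.062),.005),('p',(*(M-.046*u),.062),.01)])
E
```

```text
[ 0.4823825 -0.0186375] [0.30141471 0.95349314] 72.45740641198479 0.2520862386416601
t 22.6 tcp [ 0.375  -0.3494  0.12  ] z [-0. -0. -1.] y [ 0.95 -0.3  -0.  ] F [-0.5 -0.8  0.4] open 0.44 q [ 1.04  0.59 -0.52  2.16  0.59  0.53 -0.23]
1 x {'wx': -0.04, 'wy': 0.03, 'wz': 0.09}
3 x {'x': -0.07, 'y': 0.04, 'z': 0.97}
11 x {'x': 0.24}
26 x {'x': 0.49}
```

Request:
{"api": "servo_tool", "payload": {
  "series": [
    {"x": -0.07,"y": 0.04,"z": 0.97,"wx": 0,"wy": 0,"wz": 0.09,"hand": 0.1},
    {"x": -0.07,"y": 0.04,"z": 0.97,"wx": 0,"wy": 0,"wz": 0,"hand": 0.1},
    {"x": -0.07,"y": 0.04,"z": 0.95,"wx": 0,"wy": 0,"wz": 0,"hand": 0.1},
    {"x": 0.25,"y": 0,"z": 0,"wx": 0,"wy": 0,"wz": 0,"hand": 0.1},
    {"x": 0.3,"y": 0,"z": 0,"wx": 0,"wy": 0,"wz": 0,"hand": 0.1},
    {"x": 0.25,"y": 0,"z": 0,"wx": 0,"wy": 0,"wz": 0,"hand": 0.1},
    {"x": 0.25,"y": 0,"z": 0,"wx": 0,"wy": 0,"wz": 0,"hand": 0.1},
    {"x": 0.25,"y": 0,"z": 0,"wx": 0,"wy": 0,"wz": 0,"hand": 0.1},
    {"x": 0.25,"y": 0,"z": 0,"wx": 0,"wy": 0,"wz": 0,"hand": 0.1},
    {"x": 0.25,"y": 0,"z": 0,"wx": 0,"wy": 0,"wz": 0,"hand": 0.1}
  ]
}}

```text
time_s: 23.43
tcp_pos: [0.3891, -0.322, 0.0662]
tcp_rot: [2.541, 1.837, -0.002]
wrist_force: [0.9, 0.2, 0.1]
opening: 0.45
gripper_force: 0.0
```

Request:
{"api": "servo_tool", "payload": {
  "series": [
    {"x": 0.25,"y": 0,"z": 0,"wx": 0,"wy": 0,"wz": 0,"hand": 0.1},
    {"x": 0.25,"y": 0,"z": 0,"wx": 0,"wy": 0,"wz": 0,"hand": 0.1},
    {"x": 0.25,"y": 0,"z": 0,"wx": 0,"wy": 0,"wz": 0,"hand": 0.1},
    {"x": 0.25,"y": 0,"z": 0,"wx": 0,"wy": 0,"wz": 0,"hand": 0.1},
    {"x": 0.3,"y": 0,"z": 0,"wx": 0,"wy": 0,"wz": 0,"hand": 0.1},
    {"x": 0.4,"y": 0,"z": 0,"wx": 0,"wy": 0,"wz": 0,"hand": 0.1},
    {"x": 0.4,"y": 0,"z": 0,"wx": 0,"wy": 0,"wz": 0,"hand": 0.1}
  ]
}}

```text
time_s: 24.02
tcp_pos: [0.4016, -0.2832, 0.0654]
tcp_rot: [2.543, 1.835, -0.005]
wrist_force: [-1.2, -3.5, 1.6]
opening: 0.451
gripper_force: 0.7
```

```bash
python3 - <<'E'
from loc import *
tops('top',.095,box=(.3,.8,-.4,-.05));tops('scene',.095,box=(.25,.55,-.4,-.05))
M=O-.215*ex;u=np.array([.3014,.9535])
plan([('r',-107.6,0),('p',(*(M-.046*u),.062),.01)])
E
```

```text
top 0.095 446 xy [ 0.4167 -0.2377] rad 0.0398 rack [-0.2526 -0.2256]
scene 0.095 224 xy [ 0.4195 -0.2342] rad 0.0413 rack [-0.2503 -0.2218]
t 24.12 tcp [ 0.4028 -0.281   0.0655] z [ 0. -0. -1.] y [ 0.95 -0.31  0.  ] F [-1.3 -2.4 -1.1] open 0.45 q [ 0.79  0.65 -0.37  2.24  0.69  0.35 -0.48]
1 x {'wx': 0.04, 'wy': 0.04, 'wz': -0.1}
23 x {'x': 0.5, 'y': -0.01, 'z': 0.01}
```

Request:
{"api": "servo_tool", "payload": {
  "series": [
    {"x": 0.4,"y": -0.01,"z": 0.01,"wx": 0,"wy": 0,"wz": 0,"hand": 0.1},
    {"x": 0.5,"y": -0.01,"z": 0.01,"wx": 0,"wy": 0,"wz": 0,"hand": 0.1},
    {"x": 0.5,"y": -0.01,"z": 0.01,"wx": 0,"wy": 0,"wz": 0,"hand": 0.1},
    {"x": 0.5,"y": -0.01,"z": 0.01,"wx": 0,"wy": 0,"wz": 0,"hand": 0.1},
    {"x": 0.5,"y": -0.01,"z": 0.01,"wx": 0,"wy": 0,"wz": 0,"hand": 0.1},
    {"x": 0.5,"y": -0.01,"z": 0.01,"wx": 0,"wy": 0,"wz": 0,"hand": 0.1},
    {"x": 0.5,"y": -0.01,"z": 0.01,"wx": 0,"wy": 0,"wz": 0,"hand": 0.1},
    {"x": 0.5,"y": -0.01,"z": 0.01,"wx": 0,"wy": 0,"wz": 0,"hand": 0.1},
    {"x": 0.5,"y": -0.01,"z": 0.01,"wx": 0,"wy": 0,"wz": 0,"hand": 0.1},
    {"x": 0.5,"y": -0.01,"z": 0.01,"wx": 0,"wy": 0,"wz": 0,"hand": 0.1},
    {"x": 0.5,"y": -0.01,"z": 0.01,"wx": 0,"wy": 0,"wz": 0,"hand": 0.1},
    {"x": 0.5,"y": -0.01,"z": 0.01,"wx": 0,"wy": 0,"wz": 0,"hand": 0.1}
  ]
}}

```text
time_s: 25.12
tcp_pos: [0.4363, -0.1702, 0.0627]
tcp_rot: [2.542, 1.835, -0.006]
wrist_force: [-1.3, -6.7, 6.8]
opening: 0.454
gripper_force: 0.1
```

Request:
{"api": "servo_tool", "payload": {
  "series": [
    {"x": 0.5,"y": -0.01,"z": 0.01,"wx": 0,"wy": 0,"wz": 0,"hand": 0.1},
    {"x": 0.5,"y": -0.01,"z": 0.01,"wx": 0,"wy": 0,"wz": 0,"hand": 0.1},
    {"x": 0.5,"y": -0.01,"z": 0.01,"wx": 0,"wy": 0,"wz": 0,"hand": 0.1},
    {"x": 0.5,"y": -0.01,"z": 0.01,"wx": 0,"wy": 0,"wz": 0,"hand": 0.1},
    {"x": 0.5,"y": -0.01,"z": 0.01,"wx": 0,"wy": 0,"wz": 0,"hand": 0.1},
    {"x": 0.4,"y": -0.01,"z": 0.01,"wx": 0,"wy": 0,"wz": 0,"hand": 0.1},
    {"x": 0.2,"y": 0,"z": 0,"wx": 0,"wy": 0,"wz": 0,"hand": 0.1}
  ]
}}

```text
time_s: 25.7
tcp_pos: [0.4546, -0.1099, 0.0611]
tcp_rot: [2.541, 1.837, -0.005]
wrist_force: [-2.0, -6.4, 6.3]
opening: 0.451
gripper_force: 0.1
```

```bash
python3 - <<'E'
from loc import *
tops('top',.095,box=(.3,.55,-.4,.1));tops('scene',.095,box=(.25,.55,-.4,.1))
M=O-.215*ex;u=np.array([.3014,.9535])
plan([('r',-107.6,0),('p',(*(M-.047*u),.062),.01)])
E
```

```text
top 0.095 351 xy [ 0.4696 -0.0645] rad 0.0398 rack [-0.2219 -0.0471]
scene 0.095 160 xy [ 0.4787 -0.0585] rad 0.0386 rack [-0.2137 -0.04  ]
t 25.8 tcp [ 0.4546 -0.1095  0.061 ] z [ 0.   -0.01 -1.  ] y [ 0.95 -0.31  0.  ] F [-1.7 -2.   2.1] open 0.45 q [ 0.35  0.64 -0.28  2.29  0.66  0.28 -0.83]
1 x {'wx': 0.03, 'wy': 0.05, 'wz': -0.11}
5 x {'x': 0.48, 'y': -0.01, 'z': -0.01}
```

Request:
{"api": "servo_tool", "payload": {
  "series": [
    {"x": 0,"y": 0,"z": -0.5,"wx": 0,"wy": 0,"wz": 0,"hand": 0.1},
    {"x": 0.3,"y": 0,"z": 0,"wx": 0,"wy": 0,"wz": 0,"hand": 0.1},
    {"x": 0.48,"y": 0,"z": 0,"wx": 0,"wy": 0,"wz": 0,"hand": 0.1},
    {"x": 0.48,"y": 0,"z": 0,"wx": 0,"wy": 0,"wz": 0,"hand": 0.1}
  ]
}}

```text
time_s: 26.13
tcp_pos: [0.4619, -0.087, 0.0707]
tcp_rot: [2.543, 1.835, -0.006]
wrist_force: [-1.8, -3.3, 3.6]
opening: 0.448
gripper_force: 0.9
```

Request:
{"api": "servo_tool", "payload": {
  "series": [
    {"x": 0.48,"y": 0,"z": 0,"wx": 0,"wy": 0,"wz": 0,"hand": 0.1},
    {"x": 0.3,"y": 0,"z": 0,"wx": 0,"wy": 0,"wz": 0,"hand": 0.1},
    {"x": 0,"y": 0,"z": 0,"wx": 0,"wy": 0,"wz": 0,"hand": 0.1}
  ]
}}

```text
time_s: 26.38
tcp_pos: [0.4685, -0.0691, 0.0707]
tcp_rot: [2.54, 1.842, 0.001]
wrist_force: [0.2, -1.7, -2.0]
opening: 0.456
gripper_force: 0.0
```

```bash
python3 - <<'E'
from loc import *
tops('top',.095,box=(.3,.55,-.4,.1));tops('scene',.095,box=(.25,.55,-.4,.1))
M=O-.215*ex;u=np.array([.3014,.9535])
plan([('r',-107.6,0),('p',(*(M-.047*u),.066),.01)])
E
```

```text
top 0.095 298 xy [ 0.483  -0.0243] rad 0.0393 rack [-0.2136 -0.0056]
scene 0.095 141 xy [ 0.4977 -0.0144] rad 0.0376 rack [-0.2004  0.0061]
t 26.48 tcp [ 0.4683 -0.0699  0.0706] z [ 0. -0. -1.] y [ 0.95 -0.31  0.  ] F [ 0.2 -0.4  0.9] open 0.45 q [ 0.28  0.63 -0.31  2.28  0.62  0.31 -0.88]
1 x {'wx': 0.04, 'wy': 0.02, 'wz': -0.1}
1 x {'x': 0.31, 'y': -0.1, 'z': 0.23}
```

Request:
{"api": "servo_tool", "payload": {
  "series": [
    {"x": 0.28,"y": 0,"z": 0,"wx": 0,"wy": 0,"wz": 0,"hand": 0.1},
    {"x": 0,"y": 0,"z": 0,"wx": 0,"wy": 0,"wz": 0,"hand": 0.1},
    {"x": -0.8,"y": 0,"z": 0,"wx": 0,"wy": 0,"wz": 0,"hand": 0.1},
    {"x": -0.9,"y": 0,"z": 0,"wx": 0,"wy": 0,"wz": 0,"hand": 0.1},
    {"x": -0.9,"y": -0.5,"z": -0.9,"wx": 0,"wy": 0,"wz": 0,"hand": 0.1},
    {"x": 0,"y": -0.9,"z": -0.9,"wx": 0,"wy": 0,"wz": 0,"hand": 0.1},
    {"x": 0,"y": 0,"z": -0.9,"wx": 0,"wy": 0,"wz": 0,"hand": 0.1},
    {"x": 0,"y": 0,"z": -0.9,"wx": 0,"wy": 0,"wz": 0,"hand": 0.1}
  ]
}}

```text
time_s: 27.15
tcp_pos: [0.4251, -0.1059, 0.1433]
tcp_rot: [2.543, 1.839, -0.003]
wrist_force: [0.5, 0.7, -0.5]
opening: 0.452
gripper_force: 0.0
```

```bash
python3 - <<'E'
from ik import *
from loc import *
tops('top',.095,box=(.3,.55,-.4,.1));tops('scene',.095,box=(.25,.55,-.4,.1))
q=r.get_state()['qpos']
for m in(.07,.055,.047):
  for yw in(-7.2,172.8):
    x=O-(.213+m)*ex;e,qq=ik((*x,.068),yw,0,q0=q,n=12);print(m,yw,x,round(float(e),4),qq.round(2))
x=O-(.213+.06)*ex
plan([('r',-7.2,0),('p',(*x,.15))])
plan([('r',172.8,0),('p',(*x,.15))])
E
```

```text
top 0.095 481 xy [ 0.4837 -0.0226] rad 0.0398 rack [-0.2132 -0.0038]
scene 0.095 280 xy [ 0.4821 -0.0229] rad 0.0418 rack [-0.2147 -0.0042]
0.07 -7.2 [ 0.4149197 -0.0101035] 0.0 [ 0.04  0.59 -0.12  2.39  0.4   0.17  0.99]
0.07 172.8 [ 0.4149197 -0.0101035] 0.0 [-0.06  0.59  0.04  2.39 -0.15  0.16 -1.58]
0.055 -7.2 [ 0.4298012 -0.011986 ] 0.0 [ 0.38  0.68 -0.61  2.38  1.14  0.41  0.22]
0.055 172.8 [ 0.4298012 -0.011986 ] 0.0 [-0.16  0.6   0.19  2.36 -0.54  0.21 -1.16]
0.047 -7.2 [ 0.437738 -0.01299 ] 0.0 [ 0.38  0.68 -0.61  2.36  1.11  0.42  0.26]
0.047 172.8 [ 0.437738 -0.01299 ] 0.0 [-0.03  0.6  -0.    2.34  0.01  0.2  -1.74]
t 27.25 tcp [ 0.4282 -0.1061  0.1449] z [ 0.01 -0.   -1.  ] y [ 0.95 -0.31  0.01] F [ 0.8  0.9 -0.6] open 0.45 q [ 0.51  0.47 -0.48  2.31  0.51  0.45 -0.71]
18 x {'wy': 0.01, 'wz': -0.98}
5 x {'x': 0.15, 'y': 0.94, 'z': -0.04}
t 27.25 tcp [ 0.4282 -0.1061  0.1449] z [ 0.01 -0.   -1.  ] y [ 0.95 -0.31  0.01] F [ 0.8  0.9 -0.6] open 0.45 q [ 0.51  0.47 -0.48  2.31  0.51  0.45 -0.71]
14 x {'wx': 0.01, 'wz': 0.98}
5 x {'x': -0.15, 'y': -0.94, 'z': -0.05}
```

Request:
{"api": "servo_tool", "payload": {
  "series": [
    {"x": 0,"y": 0,"z": 0,"wx": 0,"wy": 0,"wz": -0.98,"hand": 0.1},
    {"x": 0,"y": 0,"z": 0,"wx": 0,"wy": 0,"wz": -0.98,"hand": 0.1},
    {"x": 0,"y": 0,"z": 0,"wx": 0,"wy": 0,"wz": -0.98,"hand": 0.1},
    {"x": 0,"y": 0,"z": 0,"wx": 0,"wy": 0,"wz": -0.98,"hand": 0.1},
    {"x": 0,"y": 0,"z": 0,"wx": 0,"wy": 0,"wz": -0.98,"hand": 0.1},
    {"x": 0,"y": 0,"z": 0,"wx": 0,"wy": 0,"wz": -0.98,"hand": 0.1},
    {"x": 0,"y": 0,"z": 0,"wx": 0,"wy": 0,"wz": -0.98,"hand": 0.1},
    {"x": 0,"y": 0,"z": 0,"wx": 0,"wy": 0,"wz": -0.98,"hand": 0.1},
    {"x": 0,"y": 0,"z": 0,"wx": 0,"wy": 0,"wz": -0.98,"hand": 0.1},
    {"x": 0,"y": 0,"z": 0,"wx": 0,"wy": 0,"wz": -0.98,"hand": 0.1},
    {"x": 0,"y": 0,"z": 0,"wx": 0,"wy": 0,"wz": -0.98,"hand": 0.1},
    {"x": 0,"y": 0,"z": 0,"wx": 0,"wy": 0,"wz": -0.98,"hand": 0.1}
  ]
}}

```text
time_s: 28.25
tcp_pos: [0.4267, -0.1059, 0.1422]
tcp_rot: [1.089, 2.944, -0.004]
wrist_force: [-0.3, -1.1, 0.8]
opening: 0.452
gripper_force: 0.0
```

Request:
{"api": "servo_tool", "payload": {
  "series": [
    {"x": 0,"y": 0,"z": 0,"wx": 0,"wy": 0,"wz": -0.98,"hand": 0.1},
    {"x": 0,"y": 0,"z": 0,"wx": 0,"wy": 0,"wz": -0.98,"hand": 0.1},
    {"x": 0,"y": 0,"z": 0,"wx": 0,"wy": 0,"wz": -0.98,"hand": 0.1},
    {"x": 0,"y": 0,"z": 0,"wx": 0,"wy": 0,"wz": -0.98,"hand": 0.1},
    {"x": 0,"y": 0,"z": 0,"wx": 0,"wy": 0,"wz": -0.98,"hand": 0.1},
    {"x": 0,"y": 0,"z": 0,"wx": 0,"wy": 0,"wz": -0.98,"hand": 0.1},
    {"x": 0,"y": 0,"z": 0,"wx": 0,"wy": 0,"wz": 0,"hand": 0.1}
  ]
}}

```text
time_s: 28.83
tcp_pos: [0.4265, -0.106, 0.1421]
tcp_rot: [0.195, 3.134, -0.004]
wrist_force: [-0.4, -0.0, 0.2]
opening: 0.447
gripper_force: 0.0
```

```bash
python3 - <<'E'
from loc import *
x=O-(.214+.07)*ex-.002*ey;y=O-(.214+.046)*ex-.002*ey;z=O-.172*ex
plan([('r',-7.2,0),('p',(*x,.15)),('p',(*x,.07)),('p',(*y,.07),.005),('p',(*z,.07),.0075)])
E
```

```text
t 28.83 tcp [ 0.4265 -0.106   0.1421] z [ 0. -0. -1.] y [ 0.12  0.99 -0.  ] F [-0.4 -0.   0.2] open 0.45 q [ 0.84  0.61 -0.94  2.3   0.87  0.65  0.68]
1 x {'wx': -0.02, 'wy': 0.02, 'wz': 0.02}
5 x {'x': 0.25, 'y': 0.92, 'z': -0.08}
5 x {'z': 0.8}
5 x {'x': -0.24}
12 x {'x': -0.37, 'y': 0.01}
```

Request:
{"api": "servo_tool", "payload": {
  "series": [
    {"x": 0.25,"y": 0.92,"z": -0.08,"wx": 0,"wy": 0,"wz": 0,"hand": 0.1},
    {"x": 0.25,"y": 0.92,"z": -0.08,"wx": 0,"wy": 0,"wz": 0,"hand": 0.1},
    {"x": 0.25,"y": 0.92,"z": -0.08,"wx": 0,"wy": 0,"wz": 0,"hand": 0.1},
    {"x": 0.25,"y": 0.92,"z": -0.08,"wx": 0,"wy": 0,"wz": 0,"hand": 0.1},
    {"x": 0.25,"y": 0.92,"z": -0.08,"wx": 0,"wy": 0,"wz": 0,"hand": 0.1},
    {"x": 0,"y": 0,"z": 0,"wx": 0,"wy": 0,"wz": 0,"hand": 0.1}
  ]
}}

```text
time_s: 29.33
tcp_pos: [0.4134, -0.0079, 0.1508]
tcp_rot: [0.192, 3.132, -0.002]
wrist_force: [0.8, -0.1, 0.0]
opening: 0.451
gripper_force: 0.0
```

```bash
python3 - <<'E'
from loc import *
tops('top',.095,box=(.3,.55,-.4,.1));tops('scene',.095,box=(.25,.55,-.4,.1))
x=O-(.214+.07)*ex-.002*ey;y=O-(.214+.046)*ex-.002*ey;z=O-.172*ex
plan([('r',-7.2,0),('p',(*x,.07)),('p',(*y,.07),.005),('p',(*z,.07),.0075)])
E
```

```text
top 0.095 412 xy [ 0.4837 -0.0224] rad 0.0397 rack [-0.2132 -0.0036]
scene 0.095 282 xy [ 0.4835 -0.0237] rad 0.0421 rack [-0.2132 -0.0049]
t 29.43 tcp [ 0.4132 -0.0113  0.1502] z [ 0. -0. -1.] y [ 0.12  0.99 -0.  ] F [0.2 0.1 0.8] open 0.45 q [ 0.64  0.57 -0.96  2.35  0.85  0.63  0.46]
1 x {'wx': -0.05, 'wy': 0.02}
5 x {'x': -0.01, 'y': -0.01, 'z': 0.8}
5 x {'x': -0.24}
12 x {'x': -0.36, 'y': 0.01}
```

Request:
{"api": "servo_tool", "payload": {
  "series": [
    {"x": 0,"y": -0.05,"z": 0.8,"wx": 0,"wy": 0,"wz": 0,"hand": 0.1},
    {"x": 0,"y": 0,"z": 0.8,"wx": 0,"wy": 0,"wz": 0,"hand": 0.1},
    {"x": 0,"y": 0,"z": 0.8,"wx": 0,"wy": 0,"wz": 0,"hand": 0.1},
    {"x": 0,"y": 0,"z": 0.8,"wx": 0,"wy": 0,"wz": 0,"hand": 0.1},
    {"x": 0,"y": 0,"z": 0.75,"wx": 0,"wy": 0,"wz": 0,"hand": 0.1},
    {"x": -0.2,"y": 0,"z": 0,"wx": 0,"wy": 0,"wz": 0,"hand": 0.1},
    {"x": -0.24,"y": 0,"z": 0,"wx": 0,"wy": 0,"wz": 0,"hand": 0.1},
    {"x": -0.24,"y": 0,"z": 0,"wx": 0,"wy": 0,"wz": 0,"hand": 0.1}
  ]
}}

```text
time_s: 30.1
tcp_pos: [0.4275, -0.0157, 0.0716]
tcp_rot: [0.2, 3.133, -0.008]
wrist_force: [-0.1, 0.3, 0.1]
opening: 0.451
gripper_force: 0.0
```

Request:
{"api": "servo_tool", "payload": {
  "series": [
    {"x": -0.24,"y": 0,"z": 0,"wx": 0,"wy": 0,"wz": 0,"hand": 0.1},
    {"x": -0.24,"y": 0,"z": 0,"wx": 0,"wy": 0,"wz": 0,"hand": 0.1},
    {"x": -0.3,"y": 0,"z": 0,"wx": 0,"wy": 0,"wz": 0,"hand": 0.1},
    {"x": -0.35,"y": 0,"z": 0,"wx": 0,"wy": 0,"wz": 0,"hand": 0.1},
    {"x": -0.35,"y": 0,"z": 0,"wx": 0,"wy": 0,"wz": 0,"hand": 0.1}
  ]
}}

```text
time_s: 30.52
tcp_pos: [0.4538, -0.0192, 0.0716]
tcp_rot: [-0.197, -3.134, 0.01]
wrist_force: [-4.9, 1.2, 4.0]
opening: 0.455
gripper_force: 1.6
```

```bash
python3 - <<'E'
from loc import *
tops('top',.095,box=(.3,.62,-.09,.05));tops('scene',.095,box=(.25,.62,-.09,.05))
z=O-.172*ex
plan([('r',-7.2,0),('p',(*z,.07),.0075)])
E
```

```text
top 0.095 171 xy [ 0.5062 -0.0237] rad 0.0393 rack [-0.1907 -0.002 ]
scene 0.095 309 xy [ 0.4931 -0.0252] rad 0.0505 rack [-0.2035 -0.0052]
t 30.62 tcp [ 0.4561 -0.0192  0.0716] z [ 0.   -0.01 -1.  ] y [ 0.13  0.99 -0.01] F [-1.8 -0.7  1.2] open 0.45 q [ 0.5   0.72 -0.77  2.3   1.09  0.55  0.3 ]
1 x {'wx': -0.05, 'wy': 0.02, 'wz': -0.01}
10 x {'x': -0.35, 'y': 0.02, 'z': 0.01}
```

Request:
{"api": "servo_tool", "payload": {
  "series": [
    {"x": -0.35,"y": 0.02,"z": 0,"wx": 0,"wy": 0,"wz": 0,"hand": 0.1},
    {"x": -0.35,"y": 0.02,"z": 0,"wx": 0,"wy": 0,"wz": 0,"hand": 0.1},
    {"x": -0.35,"y": 0.02,"z": 0,"wx": 0,"wy": 0,"wz": 0,"hand": 0.1},
    {"x": -0.35,"y": 0.02,"z": 0,"wx": 0,"wy": 0,"wz": 0,"hand": 0.1},
    {"x": -0.35,"y": 0.02,"z": 0,"wx": 0,"wy": 0,"wz": 0,"hand": 0.1},
    {"x": -0.35,"y": 0.02,"z": 0,"wx": 0,"wy": 0,"wz": 0,"hand": 0.1},
    {"x": -0.35,"y": 0.02,"z": 0,"wx": 0,"wy": 0,"wz": 0,"hand": 0.1},
    {"x": -0.25,"y": 0.02,"z": 0,"wx": 0,"wy": 0,"wz": 0,"hand": 0.1}
  ]
}}

```text
time_s: 31.28
tcp_pos: [0.5112, -0.0226, 0.0715]
tcp_rot: [0.198, 3.133, -0.008]
wrist_force: [-3.3, -0.8, -0.2]
opening: 0.452
gripper_force: 1.3
```

```bash
python3 - <<'E'
from loc import *
tops('top',.095,box=(.3,.63,-.09,.05));tops('scene',.095,box=(.25,.63,-.09,.05));tops('top',.225)
s=r.get_state();print(toprack(s['tcp_pos'][:2]))
plan([('r',-7.2,0)])
E
```

```text
scene 0.095 281 xy [ 0.549  -0.0333] rad 0.05 rack [-0.1471 -0.0061]
top 0.225 574 xy [ 0.6578 -0.0402] rad 0.04 rack [-0.0383  0.0006]
top 0.225 565 xy [ 0.6425 -0.1445] rad 0.0398 rack [-0.0404 -0.1048]
[-1.85567986e-01 -1.62132863e-04]
t 31.43 tcp [ 0.5116 -0.0225  0.0717] z [ 0. -0. -1.] y [ 0.13  0.99 -0.  ] F [0.5 0.4 0.1] open 0.45 q [ 0.52  0.77 -0.8   2.18  1.02  0.63  0.41]
1 x {'wx': -0.04, 'wy': 0.04, 'wz': -0.01}
```

Request:
{"api": "servo_tool", "payload": {
  "series": [
    {"x": -0.2,"y": 0,"z": 0,"wx": 0,"wy": 0,"wz": 0,"hand": 0.1},
    {"x": -0.2,"y": 0,"z": 0,"wx": 0,"wy": 0,"wz": 0,"hand": 0.1},
    {"x": -0.2,"y": 0,"z": 0,"wx": 0,"wy": 0,"wz": 0,"hand": 0.1},
    {"x": -0.1,"y": 0,"z": 0,"wx": 0,"wy": 0,"wz": 0,"hand": 0.1}
  ]
}}

```text
time_s: 31.77
tcp_pos: [0.5241, -0.0242, 0.0716]
tcp_rot: [0.197, 3.133, -0.008]
wrist_force: [-3.7, 0.5, 2.7]
opening: 0.452
gripper_force: 1.3
```

Request:
{"api": "servo_tool", "payload": {
  "series": [
    {"x": -0.07,"y": 0,"z": 0,"wx": 0,"wy": 0,"wz": 0,"hand": 0.1},
    {"x": -0.07,"y": 0,"z": 0,"wx": 0,"wy": 0,"wz": 0,"hand": 0.1}
  ]
}}

```text
time_s: 31.93
tcp_pos: [0.5265, -0.0245, 0.0716]
tcp_rot: [0.197, 3.134, -0.008]
wrist_force: [-4.3, 0.3, 2.0]
opening: 0.45
gripper_force: 1.3
```

Request:
{"api": "servo_tool", "payload": {
  "series": [
    {"x": -0.07,"y": 0,"z": 0,"wx": 0,"wy": 0,"wz": 0,"hand": 0.1}
  ]
}}

```text
time_s: 32.02
tcp_pos: [0.5278, -0.0247, 0.0716]
tcp_rot: [0.197, 3.134, -0.008]
wrist_force: [-4.6, 0.2, 2.4]
opening: 0.451
gripper_force: 1.3
```

```bash
python3 - <<'E'
from loc import *
s=r.get_state();print(toprack(s['tcp_pos'][:2]))
im,d,c=cap('scene','s5');cv2.imwrite('pics/s5.png',cv2.resize(im[150:280,190:340,::-1],None,fx=4,fy=4))
E
```

```text
[-0.16918457 -0.00033445]
```

View pics/s5.png

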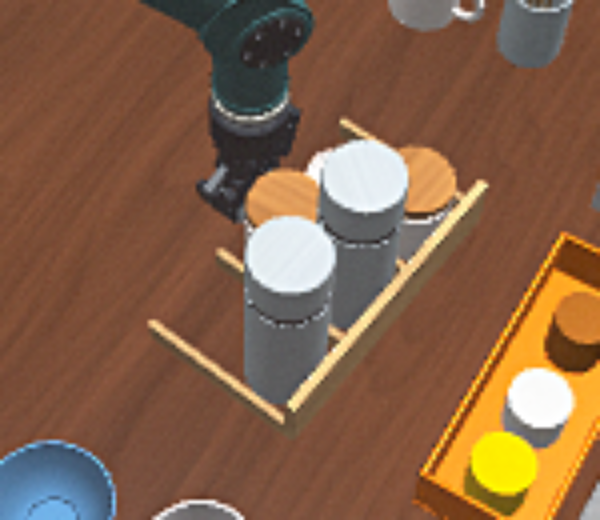

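The crop shows the jar (285,200) in the middle bay right in front of the flask (365,175), with the gripper behind it. I creep on until the force rises.

Request:
{"api": "servo_tool", "payload": {
  "series": [
    {"x": -0.07,"y": 0,"z": 0,"wx": 0,"wy": 0,"wz": 0,"hand": 0.1}
  ]
}}

```text
time_s: 32.15
tcp_pos: [0.5291, -0.025, 0.0716]
tcp_rot: [0.197, 3.134, -0.008]
wrist_force: [-3.4, 0.5, 2.0]
opening: 0.451
gripper_force: 1.4
```

Request:
{"api": "servo_tool", "payload": {
  "series": [
    {"x": -0.07,"y": 0,"z": 0,"wx": 0,"wy": 0,"wz": 0,"hand": 0.1}
  ]
}}

```text
time_s: 32.23
tcp_pos: [0.5307, -0.0251, 0.0716]
tcp_rot: [0.197, 3.134, -0.008]
wrist_force: [-4.1, 0.5, 1.9]
opening: 0.447
gripper_force: 1.3
```

Request:
{"api": "servo_tool", "payload": {
  "series": [
    {"x": -0.06,"y": 0,"z": 0,"wx": 0,"wy": 0,"wz": 0,"hand": 0.1}
  ]
}}

```text
time_s: 32.32
tcp_pos: [0.5322, -0.0253, 0.0716]
tcp_rot: [0.197, 3.133, -0.008]
wrist_force: [-3.6, -0.2, 1.1]
opening: 0.453
gripper_force: 1.3
```

Request:
{"api": "servo_tool", "payload": {
  "series": [
    {"x": -0.06,"y": 0,"z": 0,"wx": 0,"wy": 0,"wz": 0,"hand": 0.1}
  ]
}}

```text
time_s: 32.4
tcp_pos: [0.5331, -0.0255, 0.0715]
tcp_rot: [0.198, 3.134, -0.008]
wrist_force: [-7.0, 0.5, 1.7]
opening: 0.449
gripper_force: 1.9
```

Request:
{"api": "servo_tool", "payload": {
  "series": [
    {"x": -0.06,"y": 0,"z": 0,"wx": 0,"wy": 0,"wz": 0,"hand": 0.1}
  ]
}}

```text
time_s: 32.48
tcp_pos: [0.5331, -0.0255, 0.0714]
tcp_rot: [-0.198, -3.135, 0.009]
wrist_force: [-8.4, 1.3, 5.9]
opening: 0.448
gripper_force: 2.3
```

```bash
python3 - <<'E'
from loc import *
tops('scene',.095,box=(.25,.63,-.09,.05));tops('top',.225);tops('scene',.225)
s=r.get_state();print(toprack(s['tcp_pos'][:2]),s['wrist_force'])
E
```

```text
scene 0.095 203 xy [ 0.5636 -0.0339] rad 0.0472 rack [-0.1326 -0.0049]
top 0.225 569 xy [ 0.6576 -0.0398] rad 0.0399 rack [-0.0385  0.001 ]
top 0.225 574 xy [ 0.6427 -0.1446] rad 0.0398 rack [-0.0401 -0.1048]
scene 0.225 342 xy [ 0.6584 -0.0387] rad 0.0414 rack [-0.0378  0.0022]
scene 0.225 381 xy [ 0.6432 -0.1445] rad 0.0415 rack [-0.0397 -0.1046]
[-0.16385488 -0.00039919] [-6.90069697  1.16955877  3.16043684]
```

Touching: the tool stalled and the force rose. I back off straight, lift clear, and verify.

Request:
{"api": "servo_tool", "payload": {
  "series": [
    {"x": 0.2,"y": 0,"z": 0,"wx": 0,"wy": 0,"wz": 0,"hand": 0.1},
    {"x": 0.6,"y": 0,"z": 0,"wx": 0,"wy": 0,"wz": 0,"hand": 0.1},
    {"x": 0.9,"y": 0,"z": 0,"wx": 0,"wy": 0,"wz": 0,"hand": 0.1},
    {"x": 0.9,"y": 0,"z": 0,"wx": 0,"wy": 0,"wz": 0,"hand": 0.1},
    {"x": 0.9,"y": 0,"z": -0.5,"wx": 0,"wy": 0,"wz": 0,"hand": 0.1},
    {"x": 0,"y": 0,"z": -0.9,"wx": 0,"wy": 0,"wz": 0,"hand": 0.1},
    {"x": 0,"y": 0,"z": -0.9,"wx": 0,"wy": 0,"wz": 0,"hand": 0.1},
    {"x": 0,"y": 0,"z": -0.9,"wx": 0,"wy": 0,"wz": 0,"hand": 0.1},
    {"x": 0,"y": 0,"z": 0,"wx": 0,"wy": 0,"wz": 0,"hand": 0.1}
  ]
}}

```text
time_s: 33.38
tcp_pos: [0.4688, -0.0159, 0.1385]
tcp_rot: [0.197, 3.124, -0.006]
wrist_force: [1.6, -0.0, 0.7]
opening: 0.448
gripper_force: 0.0
```

```bash
python3 - <<'E'
from loc import *
tops('top',.095,box=(.3,.8,-.09,.2));tops('scene',.095,box=(.25,.61,-.09,.02));tops('top',.225);tops('scene',.225)
im,d,c=cap('top');cv2.imwrite('pics/t6.png',cv2.resize(im[100:260,120:420,::-1],None,fx=2.6,fy=2.6))
plan([])
E
```

```text
top 0.095 474 xy [0.6684 0.0623] rad 0.0401 rack [-0.0407  0.1037]
top 0.095 483 xy [ 0.5807 -0.0334] rad 0.0424 rack [-0.1156 -0.0023]
scene 0.095 182 xy [ 0.5717 -0.0292] rad 0.0389 rack [-0.1251  0.0007]
top 0.225 576 xy [ 0.6576 -0.0403] rad 0.0401 rack [-0.0385  0.0005]
top 0.225 573 xy [ 0.6428 -0.1442] rad 0.04 rack [-0.0401 -0.1044]
scene 0.225 340 xy [ 0.6588 -0.0396] rad 0.0401 rack [-0.0373  0.0013]
scene 0.225 378 xy [ 0.643  -0.1432] rad 0.041 rack [-0.0401 -0.1034]
t 33.63 tcp [ 0.4651 -0.0168  0.1348] z [ 0.   -0.01 -1.  ] y [ 0.13  0.99 -0.  ] F [ 0.  -0.3 -0.5] open 0.45 q [ 0.6   0.64 -0.91  2.25  0.88  0.67  0.49]
```

View pics/t6.png

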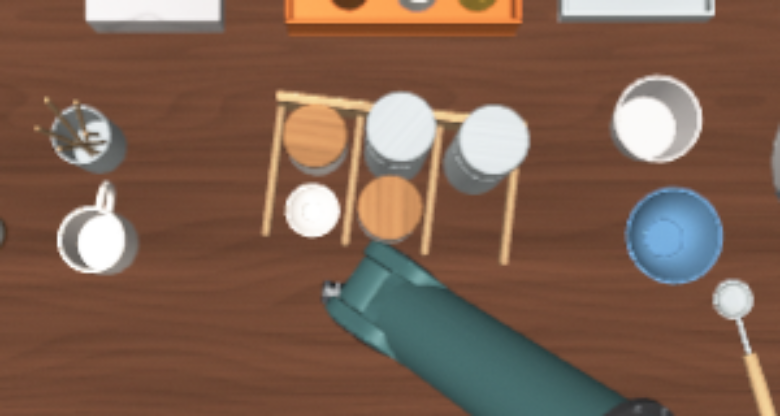

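The top view shows the flask at the back (400,125) and the jar directly in front of it (390,208), both centred in the middle bay. The saucer, stored items and bystanders are in place and the gripper is clear, so I hand in.

```bash
python3 -c "
from plant import r
print(r.job_done())"
```

```text
the job is handed in; nothing more can be done
None
```

I slid the flask into the free middle bay until it met the backboard, then slid the jar in until it touched the flask, and handed the job in at about 34 s; no verdict was returned, but my last camera check put both within 3 mm of the bay's centre line and the stored flask and jar unmoved.

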